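Drive the worn cross pins out of the shoe lasts

TASK

Clear the worn steel cross pins out of the three shoe lasts on the dark board: seat each last that still has a pin on the wooden drive-out block and push the pin right through with the drift, so that it drops out between the fork posts into the yellow pail standing there. Stand all three lasts, without pins, sole-down on the white board (one may be empty already and goes straight across), and lay the drift back in its rest. Once all the pins are in the pail, hang it by its bail on the double hook, and leave the tin, brush and jar alone.

Things in the scene. Friction and masses are not known exactly. Their poses are not given: they have to be found in the camera images.
- wait_board: dark wooden board, 220 x 270 x 12 mm (x, y, z), fixed on the bench, on the robot's left or right; three shoe lasts wait on it, 2 or 3 of them with a pin. Origin: centre of its underside
- done_board: white-painted board of the same size, 220 x 270 x 12 mm, fixed, on the other side; emptied lasts go on it, 85 mm apart side by side along its y, toes to its +x, is ample. Origin: centre of its underside, so its top is 12 mm above
- last1_mid (a point): green plastic child's shoe last, 0.4 to 0.6 kg, sole down, 190 mm long (x to the toe), 95 mm high, forefoot 60 mm wide, the tall cone at the heel 44 mm wide (y) with upright sides, gripped above its bore, e.g. 82 mm over the sole. Point: half-way up (47.5 mm) at the bore, 55 mm ahead of the heel end, 40 mm behind the last's middle.
- last1_bore (a point): centre of the cross bore of the green last, 53 mm over the sole; the bore is 18 mm wide and runs along the last's y right through the 44 mm cone. A drift tip must be within about 2 mm of its axis
- pin1: steel cross pin, 16 mm thick, 50 mm long along its y, at first in the bore of the green last, 3 mm proud on either side; origin at its centre. A tight fit: it slides at about 6 to 12 N and falls out when its rear end nears the far side; push the tip 5 mm or more beyond that side. None if this last has none
- last2_mid (a point): ochre yellow plastic child's shoe last, 0.4 to 0.6 kg, sole down, 190 mm long (x to the toe), 95 mm high, forefoot 60 mm wide, the tall cone at the heel 44 mm wide (y) with upright sides, gripped above its bore, e.g. 82 mm over the sole. Point: half-way up (47.5 mm) at the bore, 55 mm ahead of the heel end, 40 mm behind the last's middle.
- last2_bore (a point): centre of the cross bore of the ochre yellow last, 53 mm over the sole; the bore is 18 mm wide and runs along the last's y right through the 44 mm cone. A drift tip must be within about 2 mm of its axis
- pin2: steel cross pin, 16 mm thick, 50 mm long along its y, at first in the bore of the ochre yellow last, 3 mm proud on either side; origin at its centre. A tight fit: it slides at about 6 to 12 N and falls out when its rear end nears the far side; push the tip 5 mm or more beyond that side. None if this last has none
- last3_mid (a point): blue plastic child's shoe last, 0.4 to 0.6 kg, sole down, 190 mm long (x to the toe), 95 mm high, forefoot 60 mm wide, the tall cone at the heel 44 mm wide (y) with upright sides, gripped above its bore, e.g. 82 mm over the sole. Point: half-way up (47.5 mm) at the bore, 55 mm ahead of the heel end, 40 mm behind the last's middle.
- last3_bore (a point): centre of the cross bore of the blue last, 53 mm over the sole; the bore is 18 mm wide and runs along the last's y right through the 44 mm cone. A drift tip must be within about 2 mm of its axis
- pin3: steel cross pin, 16 mm thick, 50 mm long along its y, at first in the bore of the blue last, 3 mm proud on either side; origin at its centre. A tight fit: it slides at about 6 to 12 N and falls out when its rear end nears the far side; push the tip 5 mm or more beyond that side. None if this last has none
- block: drive-out block, fixed: wooden bolster 95 mm high. Origin: at bench level, under the middle of a seated last's sole, toe to +x. On the +y side two steel posts 68 mm above the wood, faces at y = 26 and 34 mm, a 56 mm gap between them (x -68 to -12 mm) for pin and finger; kerb 10 mm high, its face at y = -28 mm; heel stop 16 mm high, face at x = -98 mm. Pins go out along +y and drop into the pail
- nest_bore (a point): where the bore centre of a seated last comes: x = -40 mm from the block's origin, 53 mm over its top; axes as the block, the pin goes out along +y
- rest_seat (a point): where the centre of the drift's handle lies when it is in the rest, 45 mm over the bench; two open-topped notches, about 4 mm of play on either side, cheeks 13 mm high, in a wooden rest fixed on the bench, with a 50 mm high backstop behind the handle's end (46 mm behind this point); x along the drift towards its tip
- drift_grip (a point): drift (pin punch), 0.22 kg: centre of its square wooden handle, 26 x 26 mm and 70 mm long; x points along the drift to the tip, and the tip lies 115 mm from this point; the steel rod is 11 mm thick and stands 76 mm out of a rubber guard, 38 mm across, at the handle's front end
- pail: round yellow pail, 0.3 kg, 124 mm across the rim, 104 mm at the base, 70 mm high; origin: centre of its underside, x along the bail, a stiff wire 6 mm thick that stands up over it. It stands close to the block's fork, where it must be when a pin drops: rim between the posts, centre about 93 mm beyond the nest bore (+y of the block) and level with it in x
- pail_grip (a point): centre of the round wooden grip of the bail, 158 mm over the pail's underside, 18 mm thick and 50 mm long along the pail's x; bare wire lies on both sides of it, from 25 to 50 mm from this point
- pail_mid (a point): point on the pail's axis 25 mm over its underside
- hook: steel stand with a double hook, fixed; origin at the foot of its post. Two prongs, 84 mm apart, point to its -x (towards the robot) and end in upturned tips
- hook_seat (a point): where the bail's middle lies when the pail hangs right: midway between the prongs over their dip, 288 mm over the bench, 91 mm from the post, axes as the stand. The bail lies along the stand's y, wooden grip between the prongs. Upturned tips (top 309 mm) end 23 mm nearer to the robot; towards the post the prongs rise 14 mm: lower the bail from above
- tin: glue tin, 72 mm across and 85 mm high; leave alone. Origin: underside
- brush: wooden shoe brush, 150 mm long; leave alone. Origin: underside
- jar: glass jar of nails with a steel lid, 68 mm across and 74 mm high; leave alone. Origin: underside

How it is judged:
By the outcome, as a careful person would: the job done as asked, in the order asked, and still so for the second after the job is handed in, with the robot touching nothing.
Of pin1, pin2, pin3 only 2 to 3 are there at a start; the rules pass over those that are not, and their reading is None.
At some moment in a run one of drift may be knocked a few centimetres aside while the robot is not near it.
It also fails if it takes over 210 s, if anything falls off the work surface, if the arm or the gripper's body presses on something with over 40 N, if the wrist force passes 120 N, or if a joint passes its speed limit or range.

ROBOT

A 7-joint arm with a two-finger parallel gripper is mounted at the origin on the work surface. World frame = base frame: x ahead of the robot, y to its left, z up, the work surface at z = 0. Lengths are in m, angles in rad, forces in N, time in s.
With the tool pointing down it reaches from about 0.35 to 0.9 m from the base axis. Payload 19.9 kg.
Tool frame: the origin (TCP) lies on the centre line of the jaws, within the pads' length; the fingertips stand 25 mm ahead of it and the grasp point (between the pads) lies 6 mm ahead of it; z points along the fingers, x is the direction in which the jaws open and shut, and the axes are right-handed (so a half turn about z gives the same grasp; the last joint's range is limited). The gripper opens to 94 mm and grips with 3 to 60 N. Pads are 16 mm wide; open, the fingers measure 119 mm over their backs; the gripper's body (75 mm by 177 mm) begins 78 mm behind the grasp point.
Start: joints at [1.131, 0.417, -0.01, 1.614, 0.005, 1.111, -0.053], TCP at [0.243, -0.576, 0.23] pointing down, gripper open.
Joint ranges: [-2.81, 2.81], [-0.39, 2.02], [-1.27, 1.25], [0.06, 2.57], [-1.19, 4.33], [0.19, 2], [-2.82, 2.82]. Speed limits (rad/s): [1.89, 1.89, 2.39, 2.39, 3.01, 3.01, 3.01].

INTERFACE

Orientations are given as a rotation vector (axis times angle).
In Python, from rig import telemetry, optics, job gives the robot as it stands.
- The arm moves only by the shell command python3 -m jog 'ROWS' [FORCE]. ROWS is JSON, a list of rows, each a list of 7 numbers: the turn, a rotation vector about the world's x, y, z in degrees, then the shift along the world's x, y, z in m, then the opening, from -1 (shut) to 1 (fully open). A call has exactly 8 rows; each row shifts and turns the commanded pose from where the row before left it; what a row does not reach is not made up. A row lasts 1/8 s, in which the tool goes at most 62.5 mm and 10.7 degrees, less where a joint would pass 70% of its speed; a pose out of reach is approached as far as the arm can. A call with a gripper value outside its range is refused whole. The fingers move at their own pace and stop on an object; FORCE is the grip in N (left out, the last holds). Time passes only in rows, so rows that do not move let the fingers close, or fill a call up. It gives the time, the measured TCP pose, the force and the opening at its end, in the units of the state.
- telemetry.get_obs(): the state, without advancing time (a new reading comes with each control period).
- optics.grab_frame(name): name is "scene" or "side" or "wrist"; returns a dict with "img" (400x640x3 uint8, red, green, blue), "vertical_fov" (degrees; the focal length in pixels is half the picture's height over the tangent of half this angle, whatever the lens; pixels are square), "cx", "cy" (the principal point, pixels), "k1" (the pictures are not rectified: a ray, as slopes to the right and down, at radius r is drawn at 1 + k1 r^2 times it, then the intrinsics apply), "rvec" (rotation vector, rad) and "tvec" (3), from world to camera coordinates, as OpenCV has them; the wrist camera has in their place "hand_eye" (4x4, takes a point from camera to tool coordinates, whose origin is the TCP and whose axes are the tool frame's). Camera axes: x right, y down, z forward; pixel columns grow to the right and rows downward; lengths in m; the calibration is good to about 2 mm. A picture is of the moment at which its call begins: read the wrist's pose just before it. There is no depth.
- job.close_job(): hands the job in, once; it reports no verdict.
The state is a dict: "time": time; "joints": joint angles; "qvel": joint speeds; "effort": joint torques, N m; "tool_pos": TCP position; "ee_rot": TCP orientation; "contact_force": force on the tool from outside, world axes, zero at the start; "torque": the same for the moment, N m; "width": opening from 0.0 (shut) to 1.0 (fully open).
Only numpy, scipy, OpenCV 4.12 (cv2) and the standard library are available. Lean on these libraries where they do the work, as an engineer would, in place of code of your own. Each camera call takes 0.05 s, during which the arm holds its last target.

## Working session

There is one attempt and no reset: what is moved stays moved. The work goes in short steps, Python scripts to look and compute and a shell command to move; the robot and the scene stay as the last step left them, time stands still between calls to the robot, and variables do not carry over. Pictures are saved under pics/ and viewed, and the job is handed in when it is done.

```bash
ls; mkdir -p pics
cat > h.py <<'E'
import numpy as np, cv2
from rig import telemetry, optics
def grab(name,fn=None):
    o=telemetry.get_obs(); f=optics.grab_frame(name)
    if fn: cv2.imwrite('pics/'+fn,f['img'][:,:,::-1])
    return o,f
def cam(o,f):
    H=f['img'].shape[0]; fl=H/2/np.tan(np.radians(f['vertical_fov'])/2)
    if 'hand_eye' in f:
        T=np.eye(4);T[:3,:3]=cv2.Rodrigues(np.array(o['ee_rot'],float))[0];T[:3,3]=o['tool_pos']
        M=T@np.array(f['hand_eye']); R=M[:3,:3].T; t=-R@M[:3,3]
    else:
        R=cv2.Rodrigues(np.array(f['rvec'],float))[0]; t=np.array(f['tvec'],float)
    K=np.array([[fl,0,f['cx']],[0,fl,f['cy']],[0,0,1]])
    return K,float(f['k1']),R,t
def proj(c,P):
    K,k1,R,t=c
    p,_=cv2.projectPoints(np.array(P,float).reshape(-1,1,3),cv2.Rodrigues(R)[0],t,K,np.array([k1,0,0,0.]))
    return p.reshape(-1,2)
def ray(c,uv):
    K,k1,R,t=c
    p=cv2.undistortPoints(np.array(uv,float).reshape(-1,1,2),K,np.array([k1,0,0,0.])).reshape(-1,2)
    d=np.c_[p,np.ones(len(p))]@R
    return -R.T@t,d
def atz(c,uv,z):
    C,d=ray(c,uv); z=np.broadcast_to(z,len(d))
    return C+d*((z-C[2])/d[:,2])[:,None]
def save(name,fn):
    import pickle
    o,f=grab(name,fn); pickle.dump((o,f),open('pics/'+fn[:-4]+'.pkl','wb')); return o,f
def load(fn):
    import pickle
    o,f=pickle.load(open('pics/'+fn+'.pkl','rb')); return f['img'],cam(o,f)
E
python3 - <<'E'
from h import *
for n in ['scene','side','wrist']:
    o,f=save(n,n+'0.png'); c=cam(o,f); print(n,f['vertical_fov'],f['k1'],f['cx'],f['cy'],-c[2].T@c[3],c[2][2])
print(o)
E
```

```text
pics
scene 52.57479939445477 -0.02781941606956736 313.33389944492296 202.91637311900624 [1.40103136 0.22241707 0.81841396] [-0.76581522 -0.19936292 -0.6113767 ]
side 55.132120172286825 -0.07761690624123857 320.3765541238297 199.70002495952193 [-0.14195013  0.72021489  0.761456  ] [ 0.61549716 -0.61306759 -0.49528919]
wrist 60.28364504704323 0.013167014502606666 314.463533988464 196.04335638506566 [ 0.30576673 -0.54794241  0.38357713] [-0.22214011 -0.0921772  -0.97064779]
{'time': 0.1, 'joints': array([ 1.13051262,  0.41793972, -0.01033413,  1.6140567 ,  0.00469821,
        1.11068058, -0.05296822]), 'qvel': array([-0.00092863, -0.0015786 ,  0.00107065, -0.0019204 , -0.00157538,
        0.00105419, -0.00105314]), 'effort': array([ 1.43607780e-03, -8.52577901e+01,  6.40227254e-01, -4.26703691e+01,
       -4.88198362e-02,  1.63772784e-02,  9.77987474e-05]), 'tool_pos': array([ 0.24258739, -0.57569493,  0.22989588]), 'ee_rot': array([-2.61705534e+00,  1.73704054e+00,  1.44448489e-03]), 'contact_force': array([-0.93892931, -0.55741795, -0.24748739]), 'torque': array([-0.03079409,  0.0347978 ,  0.04234591]), 'width': 0.9984328723853151}
```

View pics/scene0.png

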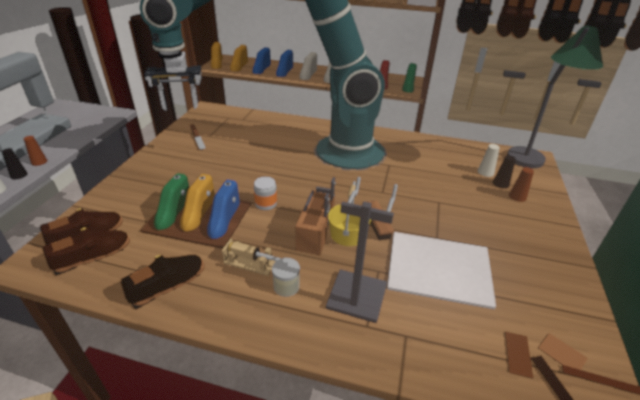

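View pics/side0.png

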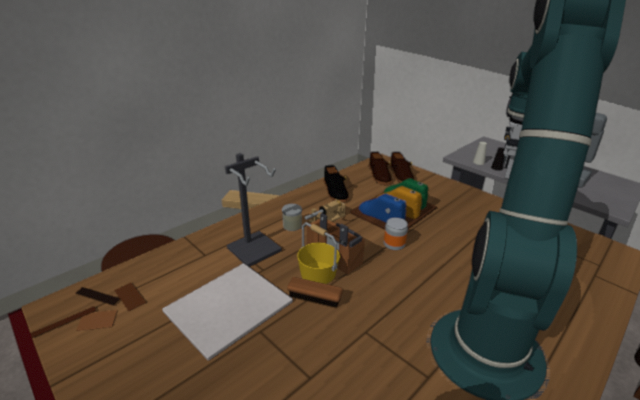

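View pics/wrist0.png

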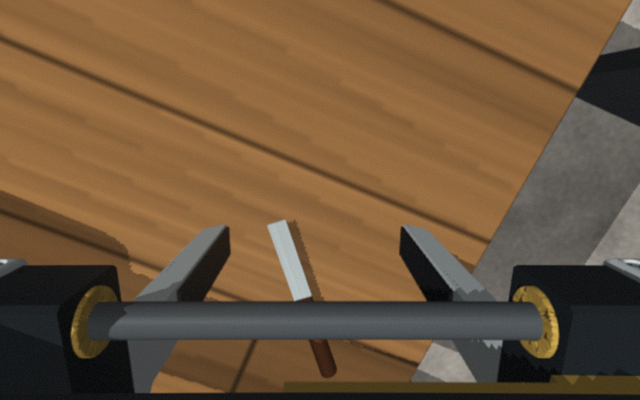

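Run:
```python
from h import *
im,c=load('scene0')
cv2.imwrite('pics/sc_crop.png',cv2.resize(im[165:310,130:400][:,:,::-1],None,fx=2.9,fy=2.9,interpolation=cv2.INTER_CUBIC))
pts={'wb':[[146,226],[218,240],[247,200]],'done':[[395,236],[389,287],[494,302],[489,246]]}
for k,v in pts.items(): print(k,atz(c,v,.012).round(3).tolist())
print(atz(c,[[350,160],[329,300],[382,316],[265,205],[285,290],[240,255],[345,240]],0).round(3).tolist())
im,c=load('side0')
cv2.imwrite('pics/si_crop.png',cv2.resize(im[145:310,210:450][:,:,::-1],None,fx=3.3,fy=3.3,interpolation=cv2.INTER_CUBIC))
print(atz(c,[[164,306],[206,353],[292,298],[243,267]],0.012).round(3).tolist())
```

```text
wb [[0.648, -0.492, 0.012], [0.641, -0.258, 0.012], [0.44, -0.252, 0.012]]
done [[0.475, 0.234, 0.012], [0.676, 0.242, 0.012], [0.651, 0.504, 0.012], [0.439, 0.504, 0.012]]
[[0.074, 0.018, 0.0], [0.751, 0.101, 0.0], [0.762, 0.237, 0.0], [0.433, -0.193, 0.0], [0.752, -0.016, 0.0], [0.668, -0.178, 0.0], [0.522, 0.093, 0.0]]
[[0.666, 0.499, 0.012], [0.456, 0.494, 0.012], [0.455, 0.229, 0.012], [0.656, 0.251, 0.012]]
```

View pics/sc_crop.png

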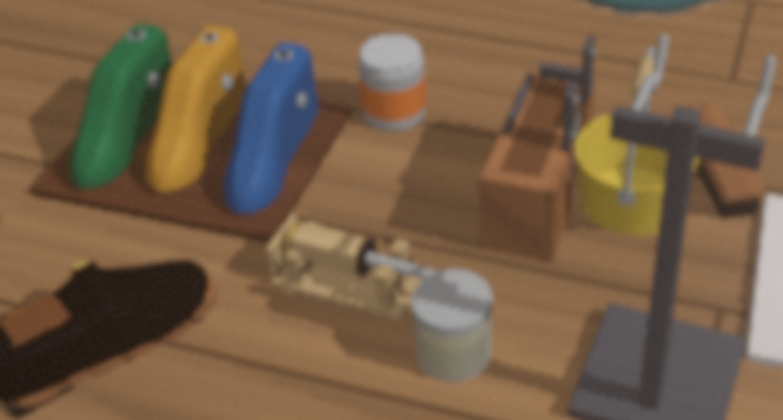

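View pics/si_crop.png

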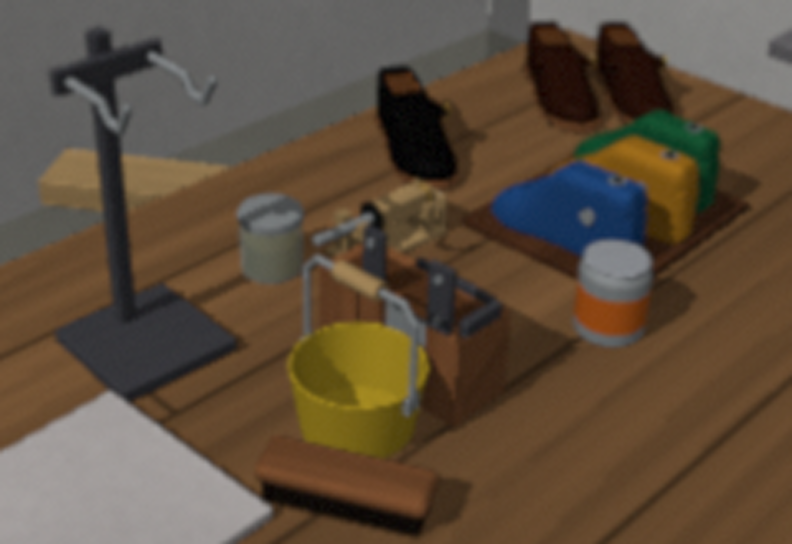

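```bash
python3 -m jog '[[0,0,-2.9,0.023,0.045,0.025,1],[0,0,-2.9,0.023,0.045,0.025,1],[0,0,-2.9,0.023,0.045,0.025,1],[0,0,-2.9,0.023,0.045,0.025,1],[0,0,-2.9,0.023,0.045,0.025,1],[0,0,-2.9,0.023,0.045,0.025,1],[0,0,-2.9,0.023,0.045,0.025,1],[0,0,-2.9,0.023,0.045,0.025,1]]'
python3 - <<'E'
from h import *
o,f=save('wrist','w1.png'); print(o['tool_pos'],o['ee_rot'],o['time'])
E
```

```text
time: 1.15
tool_pos: [0.427, -0.2143, 0.4313]
ee_rot: [2.213, -2.23, 0.0]
contact_force: [1.0, -0.9, 0.2]
width: 1.002
[ 0.42702084 -0.2142996   0.4312656 ] [ 2.21258097e+00 -2.23010771e+00  1.32093331e-04] 1.15
```

View pics/w1.png

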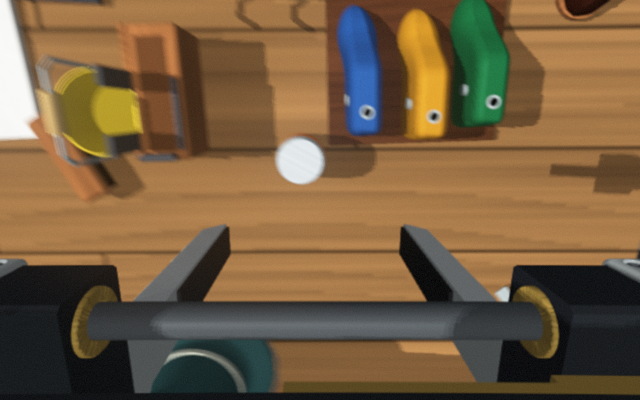

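```bash
python3 -m jog '[[0,0,0,0.025,0.014,0,1],[0,0,0,0.025,0.014,0,1],[0,0,0,0.025,0.014,0,1],[0,0,0,0.025,0.014,0,1],[0,0,0,0.025,0.014,0,1],[0,0,0,0.025,0.014,0,1],[0,0,0,0.02,0.014,0,1],[0,0,0,0,0,0,1]]'
python3 - <<'E'
from h import *
o,f=save('wrist','w2.png'); print(o['tool_pos'],o['ee_rot'],o['time'])
im=f['img'][:,:,::-1]
cv2.imwrite('pics/w2L.png',cv2.resize(im[0:260,0:320],None,fx=2.4,fy=2.3,interpolation=cv2.INTER_CUBIC))
cv2.imwrite('pics/w2R.png',cv2.resize(im[0:260,300:620],None,fx=2.4,fy=2.3,interpolation=cv2.INTER_CUBIC))
E
```

```text
time: 2.2
tool_pos: [0.5974, -0.1167, 0.4295]
ee_rot: [2.217, -2.226, -0.003]
contact_force: [-0.4, -1.1, -0.4]
width: 1.0
[ 0.59739403 -0.11670305  0.42950021] [ 2.21703294 -2.22569871 -0.00258559] 2.2
```

View pics/w2.png

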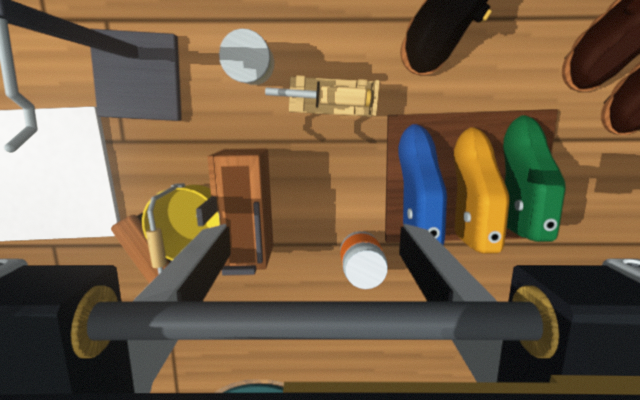

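View pics/w2L.png

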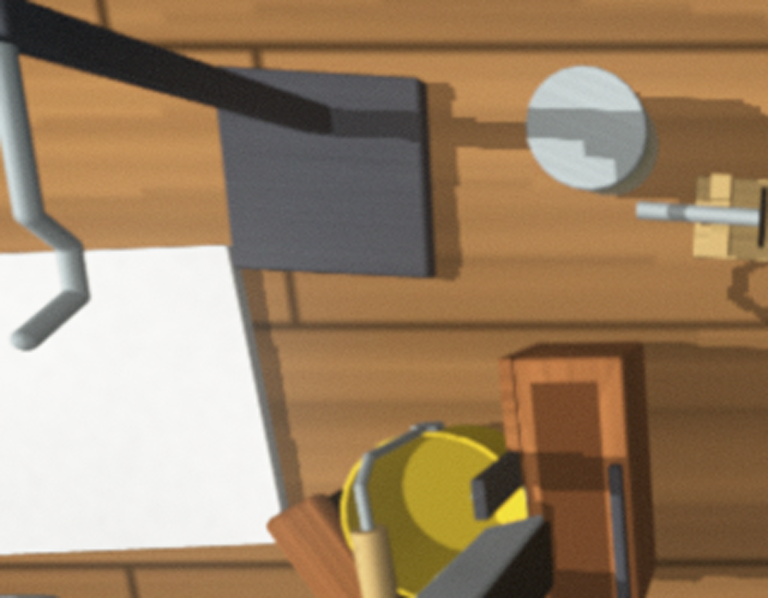

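View pics/w2R.png

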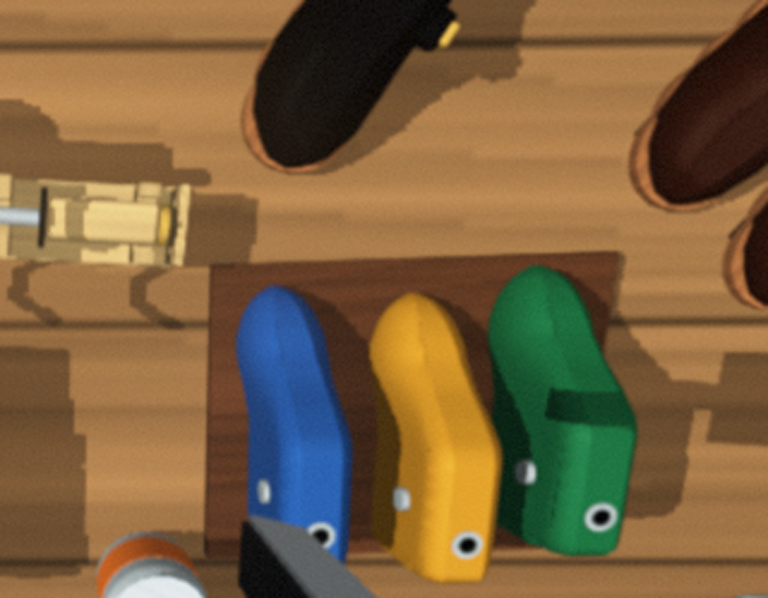

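Run:
```python
from h import *
_,c=load('w2'); _,c1=load('w1')
def w2R(p): return [300+p[0]/2.4,p[1]/2.3]
def w2L(p): return [p[0]/2.4,p[1]/2.3]
pin=atz(c,[w2R(p) for p in [(264,491),(401,499),(525,472)]],.065)
pin1=atz(c1,[[347,100],[408,104],[464,90]],.065)
hole=atz(c,[w2R(p) for p in [(320,536),(467,545),(600,517)]],.107)
hole1=atz(c1,[[368,112],[434,117],[493.5,102]],.107)
toe=atz(c,[w2R(p) for p in [(277,286),(412,294),(540,267)]],.025)
print('pin',pin.round(4).tolist(),pin1.round(4).tolist());print('hole',hole.round(4).tolist(),hole1.round(4).tolist());print('toe',toe.round(4).tolist())
for i in range(3):
    # bore axis: find yaw so that toe on centre line through pin-25*yhat
    P=pin[i,:2];T=toe[i,:2]
    from scipy.optimize import brentq
    def g(a): 
        x=np.array([np.cos(a),np.sin(a)]);y=np.array([-x[1],x[0]]); return (T-(P-25e-3*y))@y
    a=brentq(g,-.6,.6); x=np.array([np.cos(a),np.sin(a)]);y=np.array([-x[1],x[0]]);B=P-.025*y
    print('bore',B.round(4),'yaw',np.degrees(a).round(1),'toe',((T-B)@x).round(4),'hole',((hole[i,:2]-B)@x).round(4),((hole[i,:2]-B)@y).round(4))
# boards
print('wb',atz(c,[w2R(p) for p in [(210,265),(620,253),(207,553)]],.012).round(4).tolist())
print('done',atz(c,[w2L(p) for p in [(228,246),(284,543)]],.012).round(4).tolist())
# block top: corners
print('block',atz(c,[w2L(p) for p in [(502,360),(625,358)]],.095).round(4).tolist())
print('drift tip, guard, handle end',atz(c,[w2L((638,210)),w2R((42,218)),w2R((165,222))],.045).round(4).tolist())
print('hook plate',atz(c,[w2L(p) for p in [(218,66),(420,80),(433,274),(238,265)]],.01).round(4).tolist())
print('prong tip',atz(c,[w2L((25,335)),w2L((75,297)),w2L((30,215))],.300).round(4).tolist())
print('jar',atz(c,[w2L((588,128))],.074),'tin',atz(c,[[365,267]],.085))
```

```text
pin [[0.5084, -0.2647, 0.065], [0.5024, -0.3543, 0.065], [0.5213, -0.432, 0.065]] [[0.5101, -0.2612, 0.065], [0.5037, -0.3501, 0.065], [0.5224, -0.4294, 0.065]]
hole [[0.4913, -0.2885, 0.107], [0.485, -0.3781, 0.107], [0.5036, -0.4551, 0.107]] [[0.4932, -0.2859, 0.107], [0.4858, -0.3751, 0.107], [0.5045, -0.4526, 0.107]]
toe [[0.6436, -0.2753, 0.025], [0.6377, -0.3646, 0.025], [0.6553, -0.4457, 0.025]]
bore [ 0.5111 -0.2895] yaw 6.1 toe 0.1333 hole -0.0196 0.0031
bore [ 0.5052 -0.3792] yaw 6.3 toe 0.1333 hole -0.0199 0.0033
bore [ 0.5234 -0.4569] yaw 4.9 toe 0.1323 hole -0.0196 0.0035
wb [[0.6577, -0.2331, 0.012], [0.6641, -0.5047, 0.012], [0.4428, -0.2412, 0.012]]
done [[0.6717, 0.2351, 0.012], [0.4527, 0.2292, 0.012]]
block [[0.6028, 0.0341, 0.095], [0.6038, -0.0386, 0.095]]
drift tip, guard, handle end [[0.6937, -0.0429, 0.045], [0.6884, -0.1201, 0.045], [0.6856, -0.197, 0.045]]
hook plate [[0.7865, 0.2239, 0.01], [0.7783, 0.0975, 0.01], [0.6526, 0.1019, 0.01], [0.6588, 0.2318, 0.01]]
prong tip [[0.6385, 0.1306, 0.3], [0.6517, 0.1113, 0.3], [0.679, 0.1201, 0.3]]
jar [[ 0.73924869 -0.01993344  0.074     ]] tin [[ 0.42702344 -0.19394813  0.085     ]]
```

```bash
python3 -m jog '[[0,0,0,0.01,0.025,-0.025,0.5],[0,0,0,0.01,0.025,-0.025,0.5],[0,0,0,0.01,0.01,-0.025,0.5],[0,0,0,0,0,0,0.5],[0,0,0,0,0,0,0.5],[0,0,0,0,0,0,0.5],[0,0,0,0,0,0,0.5],[0,0,0,0,0,0,0.5]]'
python3 - <<'E'
from h import *
o,f=save('wrist','w3.png'); print(o['tool_pos'],o['ee_rot'],o['time'])
im=f['img'][:,:,::-1]
cv2.imwrite('pics/w3L.png',cv2.resize(im[60:310,70:390],None,fx=2.4,fy=2.4,interpolation=cv2.INTER_CUBIC))
E
```

```text
time: 3.25
tool_pos: [0.6267, -0.0581, 0.3558]
ee_rot: [-2.214, 2.228, -0.0]
contact_force: [0.0, -0.7, 0.2]
width: 0.751
[ 0.62665822 -0.0581498   0.3557588 ] [-2.21419380e+00  2.22835764e+00 -4.79909438e-04] 3.25
```

View pics/w3.png

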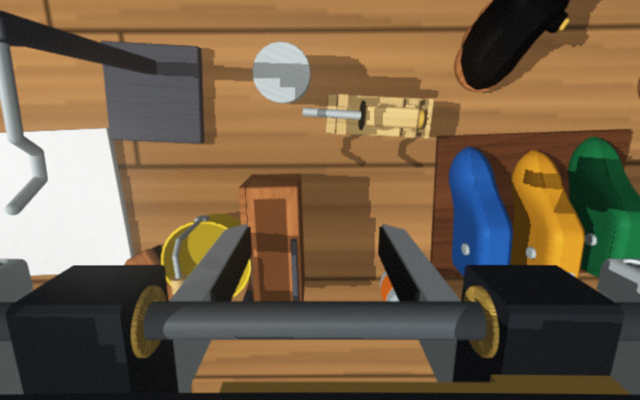

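View pics/w3L.png

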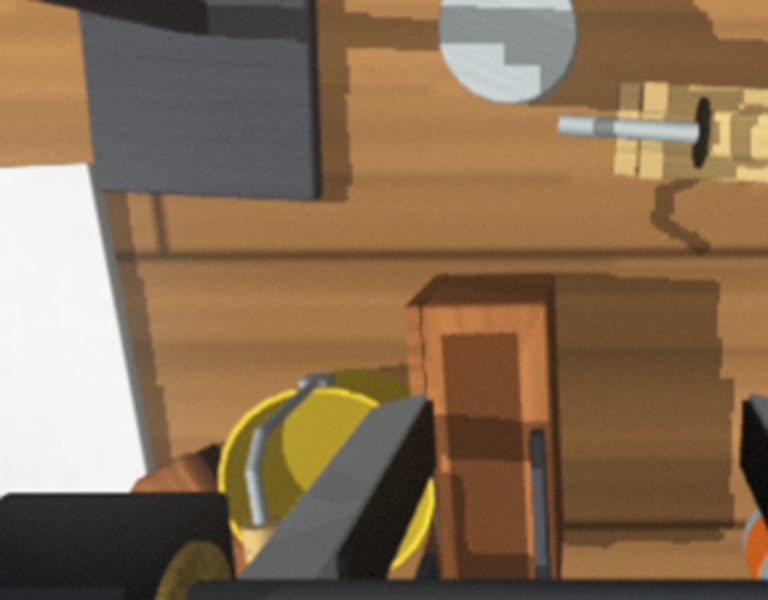

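```bash
python3 -m jog '[[0,0,0,-0.04,0.005,0.01,0.5],[0,0,0,-0.04,0.005,0.01,0.5],[0,0,0,-0.04,0.005,0.01,0.5],[0,0,0,-0.04,0.005,0.01,0.5],[0,0,0,-0.04,0.005,0.01,0.5],[0,0,0,-0.02,0.005,0.01,0.5],[0,0,0,0,0,0,0.5],[0,0,0,0,0,0,0.5]]'
python3 - <<'E'
from h import *
o,f=save('wrist','w4.png'); print(o['tool_pos'],o['ee_rot'],o['time'])
im=f['img'][:,:,::-1]
cv2.imwrite('pics/w4L.png',cv2.resize(im[0:240,90:410],None,fx=2.5,fy=2.5,interpolation=cv2.INTER_CUBIC))
E
```

```text
time: 4.3
tool_pos: [0.4071, -0.0281, 0.4152]
ee_rot: [-2.215, 2.228, 0.0]
contact_force: [-0.2, 0.8, -0.3]
width: 0.748
[ 0.40707847 -0.02806102  0.41520598] [-2.21463224e+00  2.22821201e+00  1.81300310e-04] 4.3
```

View pics/w4.png

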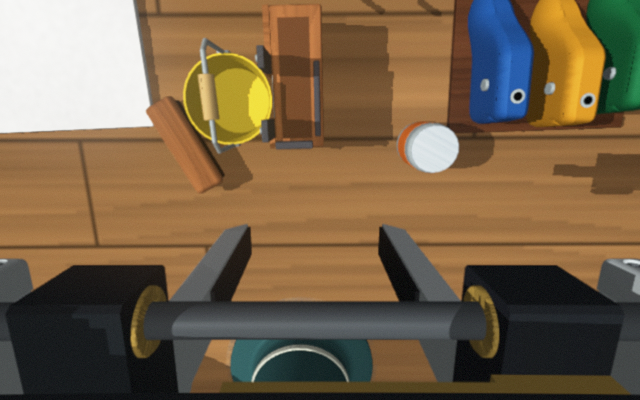

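View pics/w4L.png

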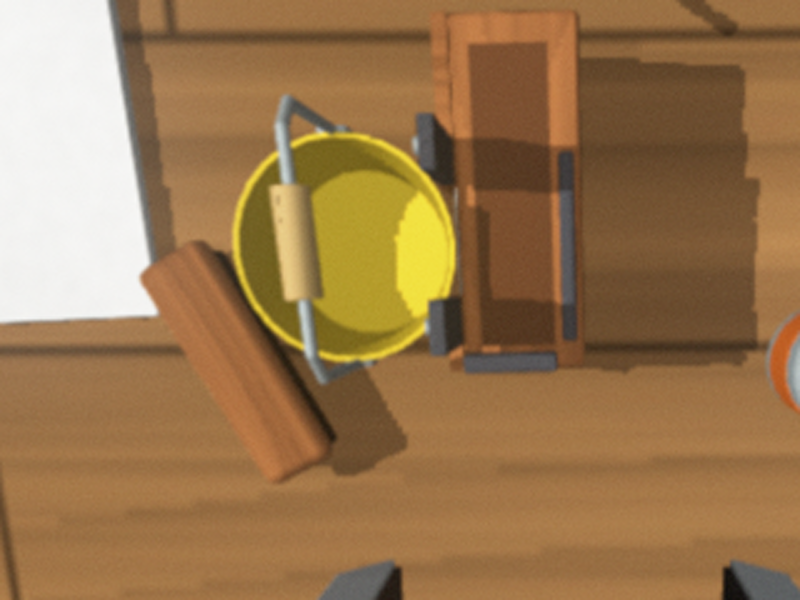

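Run:
```python
from h import *
_,c=load('w4')
L=lambda p:[90+p[0]/2.5,p[1]/2.5]
A=lambda ps,z: atz(c,[L(p) for p in ps],z).round(4).tolist()
print('cam',(-c[2].T@c[3]).round(3))
print('kerb',A([(559,152),(565,340)],.105))
print('heel',A([(465,353),(555,352)],.111))
print('top right/left',A([(577,15),(450,15),(470,350)],.095))
print('pail rim L,R,T,B',A([(233,245),(457,250),(345,132),(345,362)],.070))
print('grip',A([(287,185),(306,299)],.158), 'pail base ctr',A([(362,250)],0))
print('bail bends',A([(287,100),(322,376)],.150))
print('done corner', A([(152,318)],.012))
print('pins', atz(c,[[485,85],[549.5,88],[609,74]],.065).round(4).tolist(),'holes',atz(c,[[518,96],[587.5,101]],.107).round(4).tolist())
```

```text
cam [ 0.476 -0.028  0.569]
kerb [[0.5365, -0.0267, 0.105], [0.4429, -0.0292, 0.105]]
heel [[0.4368, 0.0235, 0.111], [0.4371, -0.0239, 0.111]]
top right/left [[0.6014, -0.036, 0.095], [0.6017, 0.0271, 0.095], [0.4371, 0.0225, 0.095]]
pail rim L,R,T,B [[0.4934, 0.155, 0.07], [0.4903, 0.0306, 0.07], [0.5517, 0.0888, 0.07], [0.4286, 0.0972, 0.07]]
grip [[0.5162, 0.0959, 0.158], [0.4661, 0.0914, 0.158]] pail base ctr [[0.4926, 0.0991, 0.0]]
bail bends [[0.553, 0.0952, 0.15], [0.4295, 0.0888, 0.15]]
done corner [[0.4513, 0.2317, 0.012]]
pins [[0.5083, -0.2645, 0.065], [0.5034, -0.3539, 0.065], [0.5208, -0.4315, 0.065]] holes [[0.4917, -0.2884, 0.107], [0.4846, -0.3774, 0.107]]
```

```bash
python3 -m jog '[[0,0,0.5,0.013,-0.0327,-0.02,0.5],[0,0,0.5,0.013,-0.0327,-0.02,0.5],[0,0,0.5,0.013,-0.0327,-0.02,0.5],[0,0,0.5,0.013,-0.0327,-0.02,0.5],[0,0,0.5,0.013,-0.0327,-0.02,0.5],[0,0,0.5,0.013,-0.0327,-0.02,0.5],[0,0,0.5,0.013,-0.0327,-0.02,0.5],[0,0,0.5,0.013,-0.0327,-0.02,0.5]]'
python3 - <<'E'
from h import *
o,f=save('wrist','w5.png'); print(o['tool_pos'],o['ee_rot'],o['time'])
E
```

```text
time: 5.35
tool_pos: [0.5113, -0.2907, 0.2535]
ee_rot: [2.291, -2.149, -0.003]
contact_force: [0.2, -0.7, 0.5]
width: 0.746
[ 0.51127592 -0.290719    0.25349065] [ 2.29121301 -2.14894615 -0.00252642] 5.35
```

View pics/w5.png

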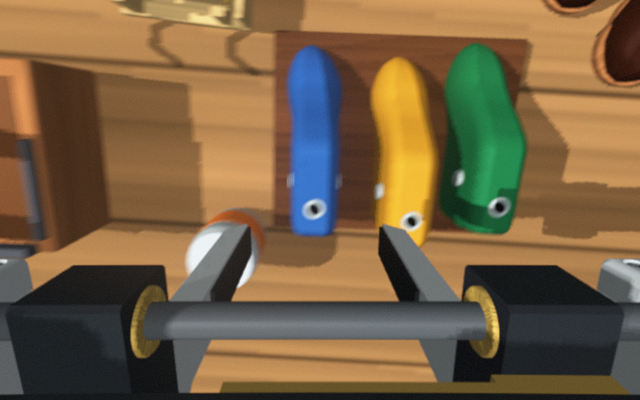

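```bash
python3 - <<'E'
from h import *
_,c=load('w5')
a=atz(c,[[290.5,181],[338.5,182]],.065);print(a.round(4), a.mean(0), np.degrees(np.arctan2(-(a[0]-a[1])[0],(a[0]-a[1])[1])))
E
python3 -m jog '[[0,0,0,0,0,-0.04,0.5],[0,0,0,0,0,-0.04,0.5],[0,0,0,0,0,-0.04,0.5],[0,0,0,0,0,-0.031,0.5],[0,0,0,0,0,0,0.0],[0,0,0,0,0,0,-0.4],[0,0,0,0,0,0,-0.4],[0,0,0,0,0,0,-0.4]]' 55
```

```text
[[ 0.5089 -0.2653  0.065 ]
 [ 0.511  -0.3139  0.065 ]] [ 0.50994505 -0.28958713  0.065     ] 2.4804003089342377
time: 6.4
tool_pos: [0.5113, -0.2897, 0.1056]
ee_rot: [-2.291, 2.149, -0.003]
contact_force: [-0.3, 2.4, 7.6]
width: 0.463
```

```bash
python3 -m jog '[[0,0,0,0,0,0.03,-0.4],[0,0,0,0,0,0.06,-0.4],[0,0,0,0,0,0.06,-0.4],[0,0,-0.5,-0.003,0.05,0.035,-0.4],[0,0,-0.5,-0.003,0.06,0,-0.4],[0,0,-0.5,-0.003,0.06,0,-0.4],[0,0,-0.5,-0.003,0.06,0,-0.4],[0,0,-0.5,-0.003,0.06,0,-0.4]]'
python3 - <<'E'
from h import *
o,f=save('wrist','w6.png'); print(o['tool_pos'],o['ee_rot'],o['time'])
o,f=save('side','s6.png')
E
```

```text
time: 7.4
tool_pos: [0.4949, 0.0021, 0.2896]
ee_rot: [2.243, -2.199, 0.0]
contact_force: [1.1, -0.0, -7.4]
width: 0.467
[0.49486847 0.00214191 0.28958185] [ 2.24274431e+00 -2.19947193e+00  4.90603537e-04] 7.4
```

View pics/w6.png

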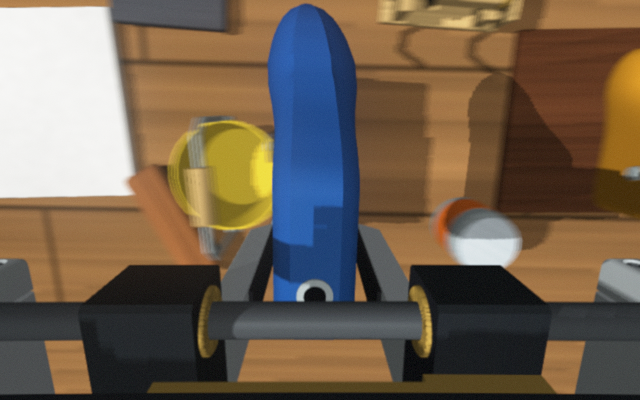

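View pics/s6.png

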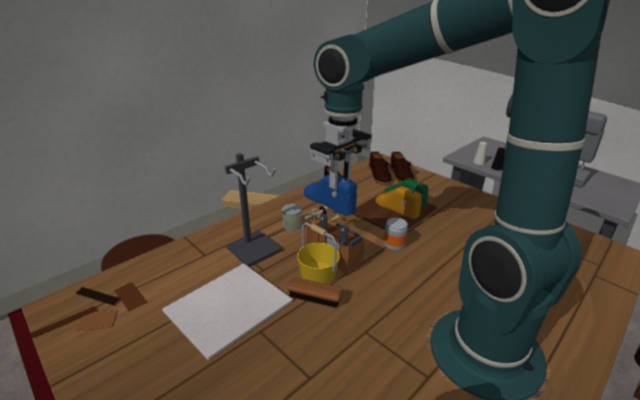

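```bash
python3 -m jog '[[0,0,0,0.0015,-0.002,-0.03,-0.4],[0,0,0,0,0,-0.03,-0.4],[0,0,0,0,0,-0.02,-0.4],[0,0,0,0,0,-0.01,-0.4],[0,0,0,0,0,-0.004,-0.4],[0,0,0,0,0,-0.003,-0.4],[0,0,0,0,0,0,-0.4],[0,0,0,0,0,0,-0.4]]'
```

```text
time: 8.5
tool_pos: [0.4973, -0.0016, 0.1928]
ee_rot: [-2.243, 2.199, -0.001]
contact_force: [0.2, -0.6, -7.2]
width: 0.467
```

```bash
python3 -m jog '[[0,0,0,0,0,-0.001,-0.4],[0,0,0,0,0,-0.001,-0.4],[0,0,0,0,0,-0.001,-0.4],[0,0,0,0,0,-0.001,-0.4],[0,0,0,0,0,-0.0005,-0.4],[0,0,0,0,0,0,-0.4],[0,0,0,0,0,0,-0.4],[0,0,0,0,0,0,-0.4]]'
python3 - <<'E'
from h import *
o,f=save('wrist','w7.png');o,f=save('side','s7.png');o,f=save('scene','c7.png');
im=f['img'][:,:,::-1]
cv2.imwrite('pics/c7c.png',cv2.resize(im[165:285,250:420],None,fx=4.5,fy=4.5,interpolation=cv2.INTER_CUBIC))
E
```

```text
time: 9.5
tool_pos: [0.4971, -0.0015, 0.1886]
ee_rot: [2.244, -2.199, 0.0]
contact_force: [-8.0, -0.8, 9.4]
width: 0.463
```

View pics/c7c.png

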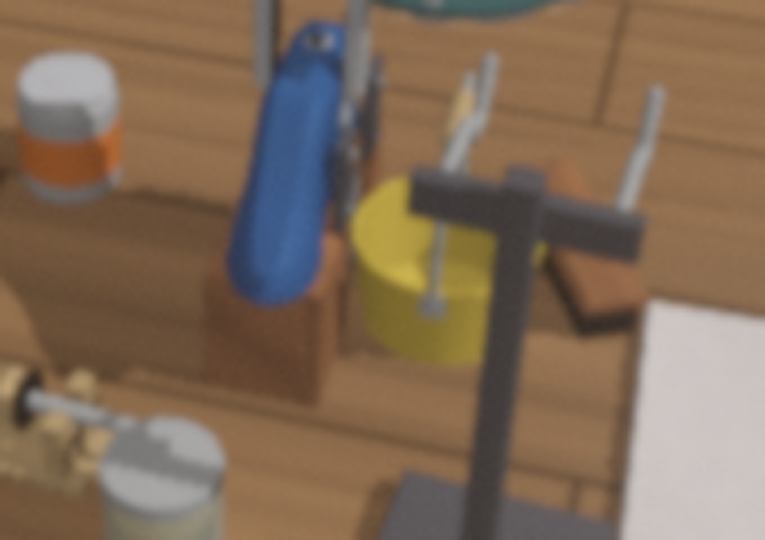

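View pics/w7.png

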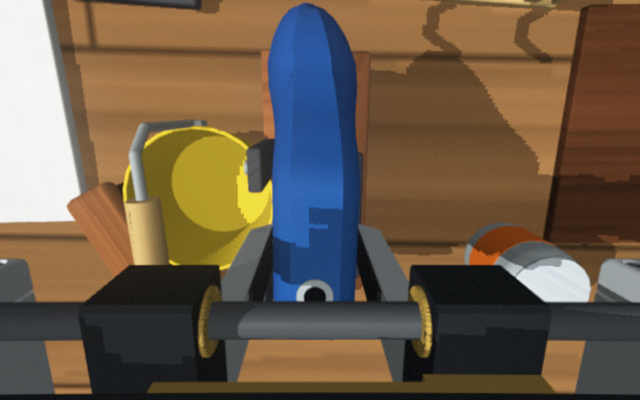

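```bash
python3 -m jog '[[0,0,0,0,0,0,0.4],[0,0,0,0,0,0.0,0.4],[0,0,0,0,0,0.03,0.4],[0,0,0,0,0,0.06,0.4],[0,0,10,0.025,-0.03,0.02,0.2],[0,0,10,0.025,-0.03,0,0.2],[0,0,10,0.025,-0.03,0,0.2],[0,0,10,0.025,-0.03,0,0.2]]' 40
python3 -m jog '[[0,0,10,0.025,-0.02,0,0.2],[0,0,10,0.025,-0.01,0,0.2],[0,0,10,0.02,-0.007,0,0.2],[0,0,10,0.02,0,0,0.2],[0,0,6,0,0,0,0.2],[0,0,0,0,0,0,0.2],[0,0,0,0,0,0,0.2],[0,0,0,0,0,0,0.2]]'
python3 - <<'E'
from h import *
o,f=save('wrist','w8.png'); print(o['tool_pos'],o['ee_rot'],o['time'])
o,f=save('side','s8.png')
im=f['img'][:,:,::-1]
cv2.imwrite('pics/s8c.png',cv2.resize(im[145:300,270:450],None,fx=3.8,fy=3.8,interpolation=cv2.INTER_CUBIC))
E
```

```text
time: 10.65
tool_pos: [0.5981, -0.1226, 0.2981]
ee_rot: [-2.864, 1.291, -0.001]
contact_force: [0.1, -0.2, 0.1]
width: 0.596
time: 11.65
tool_pos: [0.6871, -0.1585, 0.2981]
ee_rot: [3.14, -0.08, 0.0]
contact_force: [-0.7, -0.2, -0.4]
width: 0.598
[ 0.68710854 -0.1585475   0.29812896] [ 3.14025296e+00 -8.04473940e-02  2.52202678e-04] 11.65
```

View pics/w8.png

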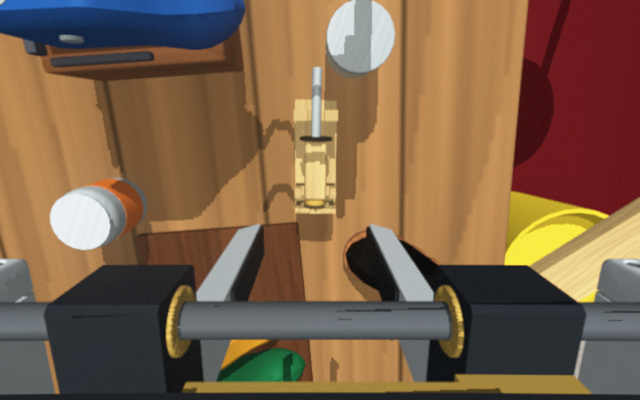

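View pics/s8c.png

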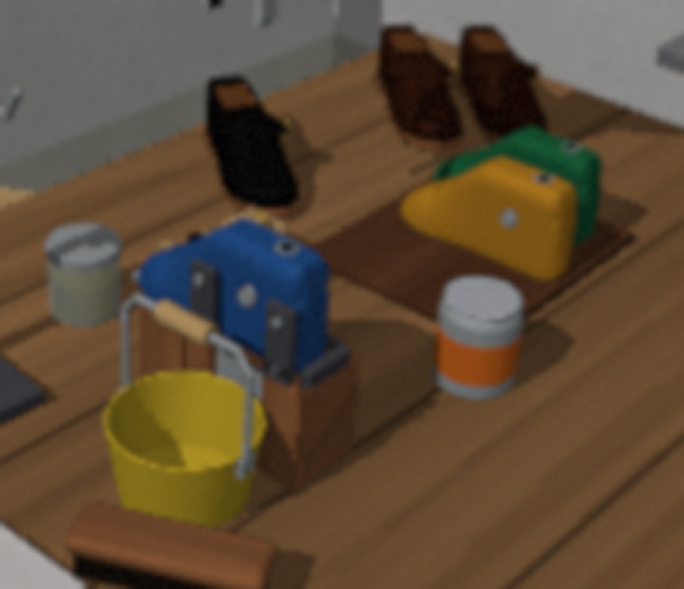

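Run:
```python
from h import *
im,c=load('w8')
cv2.imwrite('pics/w8c.png',np.hstack([cv2.resize(im[55:225,270:360][:,:,::-1],None,fx=3.5,fy=3.5,interpolation=cv2.INTER_CUBIC),cv2.resize(im[0:100,0:80][:,:,::-1],None,fx=5.95,fy=5.95,interpolation=cv2.INTER_CUBIC)[:595]]))
```

```text
(no output)
```

View pics/w8c.png

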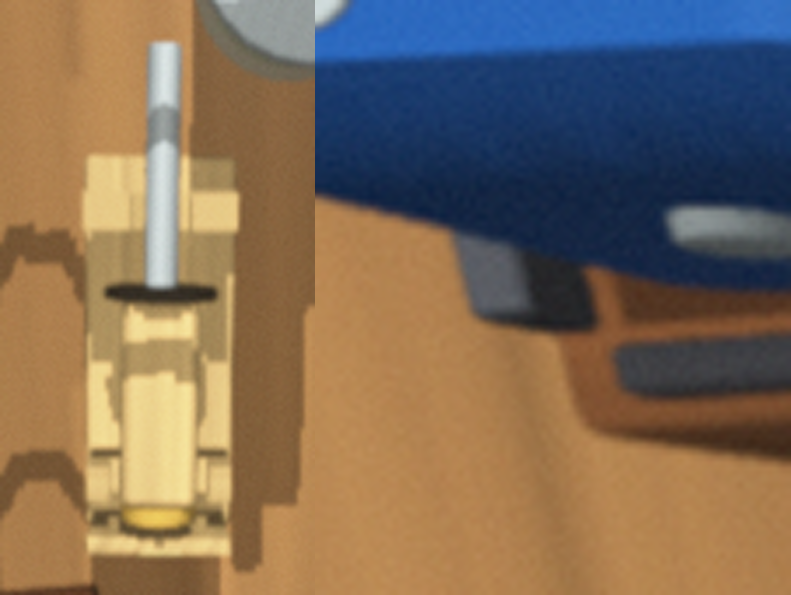

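Run:
```python
from h import *
im,c=load('w8')
q=lambda u,v:[270+u/3.5,55+v/3.5]
a=atz(c,[q(164,42),q(161,291),q(160,520)],[.045,.045,.045]);print(a.round(4))
d=a[0]-a[2];print(np.degrees(np.arctan2(d[1],d[0])),np.linalg.norm(d))
r=lambda u,v:[u/5.95,v/5.95]
u=[(670-315)/5.95,230/5.95]
print('pin end',atz(c,[[(672-315)/5.95,228/5.95],[73,38.5]],.148).round(4))
```

```text
[[ 0.6948 -0.0414  0.045 ]
 [ 0.6899 -0.1193  0.045 ]
 [ 0.6856 -0.1984  0.045 ]]
86.665738135977 0.15725893575944885
pin end [[ 0.487  -0.0216  0.148 ]
 [ 0.4973 -0.0221  0.148 ]]
```

```bash
python3 - <<'E'
from h import *
im,c=load('w8')
cv2.imwrite('pics/w8d.png',cv2.resize(im[0:80,20:140][:,:,::-1],None,fx=6,fy=6,interpolation=cv2.INTER_CUBIC))
E
python3 -m jog '[[0,0,-0.4,0.001,0.0015,-0.05,0.1],[0,0,0,0,0,-0.06,0.1],[0,0,0,0,0,-0.06,0.1],[0,0,0,0,0,-0.045,0.1],[0,0,0,0,0,-0.02,0.1],[0,0,0,0,0,-0.007,0.1],[0,0,0,0,0,0,-0.2],[0,0,0,0,0,0,-0.5]]' 40
```

```text
time: 12.75
tool_pos: [0.6891, -0.1572, 0.0577]
ee_rot: [3.14, -0.089, 0.003]
contact_force: [0.1, -0.1, -0.3]
width: 0.372
```

View pics/w8d.png

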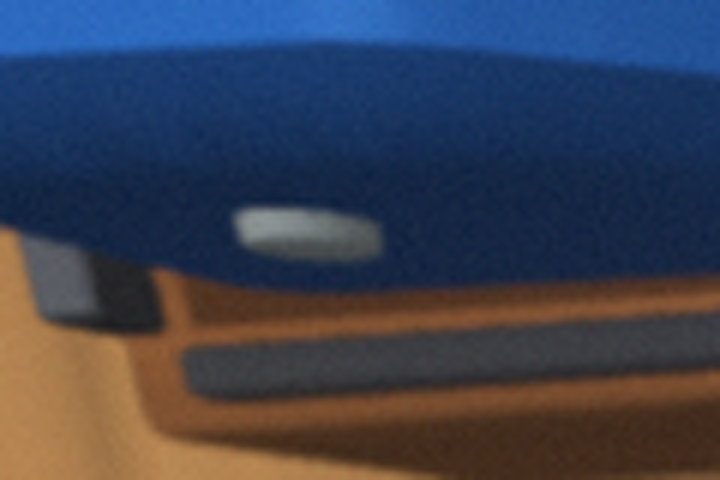

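```bash
python3 - <<'E'
from h import *
im,c=load('w8')
for p in [(313,244),(235,235),(383,240)]:
    print(atz(c,[[20+p[0]/6,p[1]/6]],.148).round(4))
E
python3 -m jog '[[0,0,0,0,0,0,-0.8],[0,0,0,0,0,0,-0.8],[0,0,0,0,0,0.01,-0.8],[0,0,0,0,0,0.03,-0.8],[0,0,0,0,0,0.03,-0.8],[0,0,0,0,0,0.0,-0.8],[0,0,0,0,0,0,-0.8],[0,0,0,0,0,0,-0.8]]' 40
python3 - <<'E'
from h import *
o,f=save('wrist','w9.png'); print(o['tool_pos'],o['ee_rot'],o['time'])
E
```

```text
[[ 0.4963 -0.0237  0.148 ]]
[[ 0.4862 -0.0222  0.148 ]]
[[ 0.5058 -0.0236  0.148 ]]
time: 13.75
tool_pos: [0.6876, -0.157, 0.1247]
ee_rot: [-3.14, 0.089, 0.003]
contact_force: [0.4, -0.0, -2.1]
width: 0.274
[ 0.68760533 -0.15700495  0.12471438] [-3.14009714e+00  8.89799397e-02  2.81054062e-03] 13.75
```

View pics/w9.png

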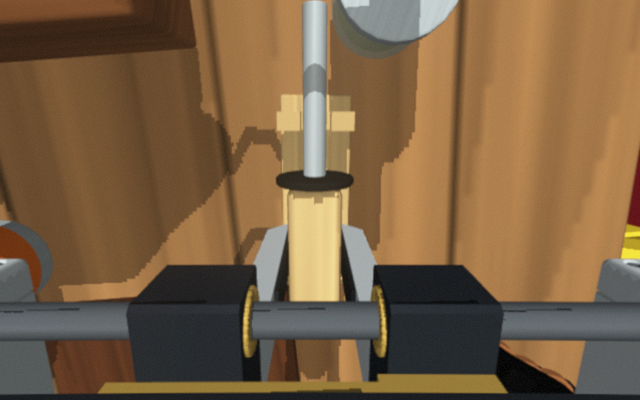

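Run:
```python
from h import *
import pickle
o,f=pickle.load(open('pics/w9.pkl','rb')); im,c=load('w9')
T=np.array(o['tool_pos']); R=cv2.Rodrigues(o['ee_rot'])[0]
C,d=ray(c,[[303,4],[326,4],[314.3,2.5],[303,176],[326,176],[315,182]])
P=(C-T)@R; D=d@R   # tool frame
print('C',P)
for i,yy in enumerate([-.115,-.115,-.115,-.039,-.039,-.037]):
    s=(yy-P[1])/D[i,1]; print((P+s*D[i]).round(4))
cv2.imwrite('pics/w9c.png',cv2.resize(im[0:200,250:380][:,:,::-1],None,fx=3,fy=3,interpolation=cv2.INTER_CUBIC))
```

```text
C [-0.00090639 -0.0703032  -0.15368421]
[-0.0059 -0.115   0.0113]
[ 0.004  -0.115   0.0113]
[-0.001  -0.115   0.0092]
[-0.0066 -0.039   0.0143]
[ 0.0048 -0.039   0.0143]
[-0.0007 -0.037   0.0092]
```

View pics/w9c.png

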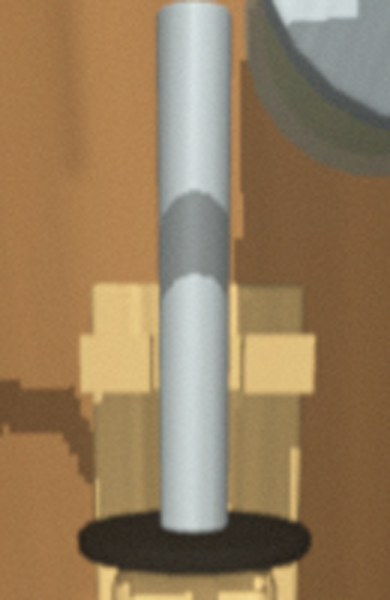

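```bash
python3 -m jog '[[0,0,0,0,0,0.035,-0.8],[0,0,0.9,-0.05,0,0,-0.8],[0,0,0.9,-0.05,0,0,-0.8],[0,0,0.9,-0.05,0,0,-0.8],[0,0,0.9,-0.03,0,0,-0.8],[0,0,0.8,-0.008,0,0,-0.8],[0,0,0,0,0,0,-0.8],[0,0,0,0,0,0,-0.8]]' 40
python3 - <<'E'
from h import *
o,f=save('wrist','w10.png'); print(o['tool_pos'],o['ee_rot'],o['time'])
for n in ['side','scene']:
    o,f=save(n,n+'10.png')
    im=f['img'][:,:,::-1]
    b=im[150:270,290:420] if n=='side' else im[160:260,230:380]
    cv2.imwrite('pics/%s10c.png'%n,cv2.resize(b,None,fx=5,fy=5,interpolation=cv2.INTER_CUBIC))
E
```

```text
time: 14.8
tool_pos: [0.5011, -0.1568, 0.1608]
ee_rot: [-3.141, -0.032, -0.0]
contact_force: [0.9, -0.1, -2.8]
width: 0.275
[ 0.50108741 -0.15681156  0.16080645] [-3.14098317e+00 -3.17275896e-02 -4.24617792e-04] 14.8
```

View pics/w10.png

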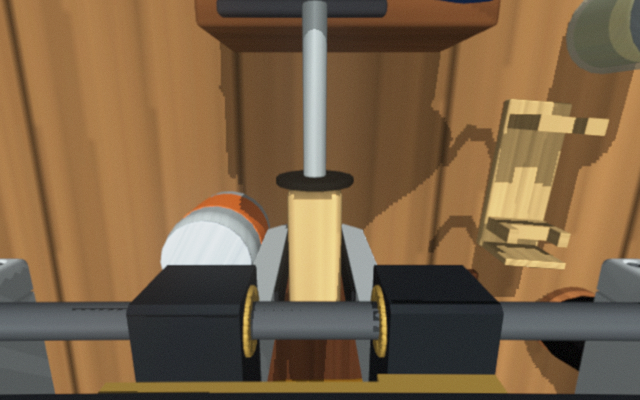

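View pics/scene10c.png

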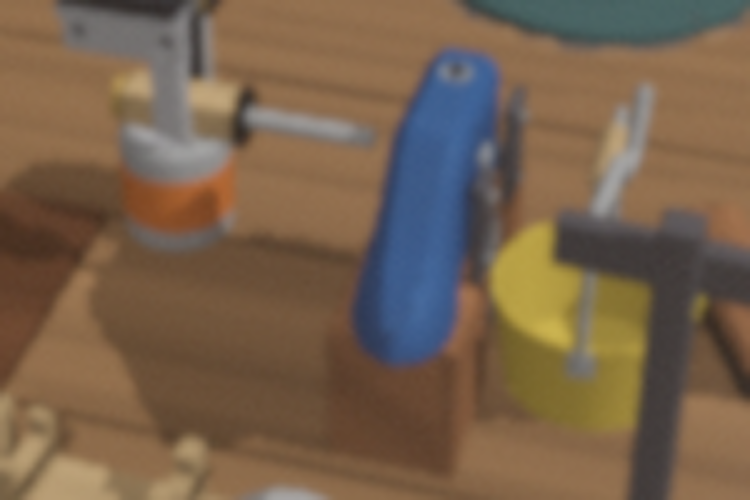

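Run:
```python
from h import *
im,c=load('scene10')
print(proj(c,[[.5011+.115*-.0202,-.0418,.149],[.4963,-.0265,.148],[.4963,.0235,.148]]), 'pin +y seen',[230+485/5,160+152/5],'tip seen (304.8,187.4)')
im2,c2=load('side10')
print(proj(c2,[[.4963,.0235,.148],[.4963,-.0015,.148]]))
cv2.imwrite('pics/s10d.png',cv2.resize(im2[190:250,310:390][:,:,::-1],None,fx=9,fy=9,interpolation=cv2.INTER_CUBIC))
```

```text
[[303.78029798 186.93219002]
 [309.17973784 187.65749516]
 [326.21488014 190.70272505]] pin +y seen [327.0, 190.4] tip seen (304.8,187.4)
[[334.75165891 222.22503454]
 [340.55743114 219.07663529]]
```

View pics/s10d.png

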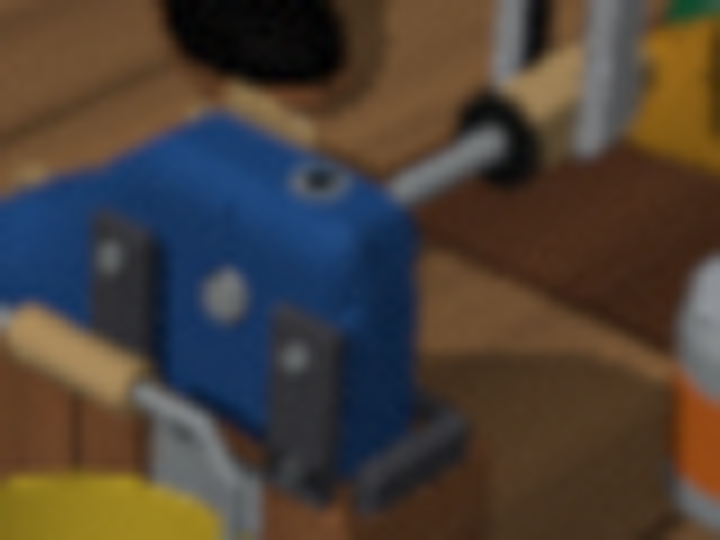

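```bash
python3 -m jog '[[0,0,0,-0.0018,0.003,-0.0012,-0.8],[0,0,0,0,0.004,0,-0.8],[0,0,0,0,0.004,0,-0.8],[0,0,0,0,0.003,0,-0.8],[0,0,0,0,0.003,0,-0.8],[0,0,0,0,0.003,0,-0.8],[0,0,0,0,0.003,0,-0.8],[0,0,0,0,0,0,-0.8]]' 50
```

```text
time: 15.95
tool_pos: [0.4982, -0.1351, 0.1599]
ee_rot: [3.14, 0.03, -0.0]
contact_force: [-1.3, -6.9, -1.1]
width: 0.274
```

```bash
python3 -m jog '[[0,0,0,0,0.006,0,-0.8],[0,0,0,0,0.006,0,-0.8],[0,0,0,-0.0005,0.006,0,-0.8],[0,0,0,0,0.006,0,-0.8],[0,0,0,-0.0005,0.006,0,-0.8],[0,0,0,0,0.006,0,-0.8],[0,0,0,0,0.005,0,-0.8],[0,0,0,0,0,0,-0.8]]' 50
python3 - <<'E'
from h import *
im,c=load('side10')
o,f=save('side','side11.png');im=f['img']
cv2.imwrite('pics/s11d.png',cv2.resize(im[190:290,290:390][:,:,::-1],None,fx=6,fy=6,interpolation=cv2.INTER_CUBIC))
E
```

```text
time: 16.95
tool_pos: [0.4974, -0.0925, 0.1597]
ee_rot: [-3.141, -0.033, 0.0]
contact_force: [-0.3, -1.0, -1.6]
width: 0.274
```

View pics/s11d.png

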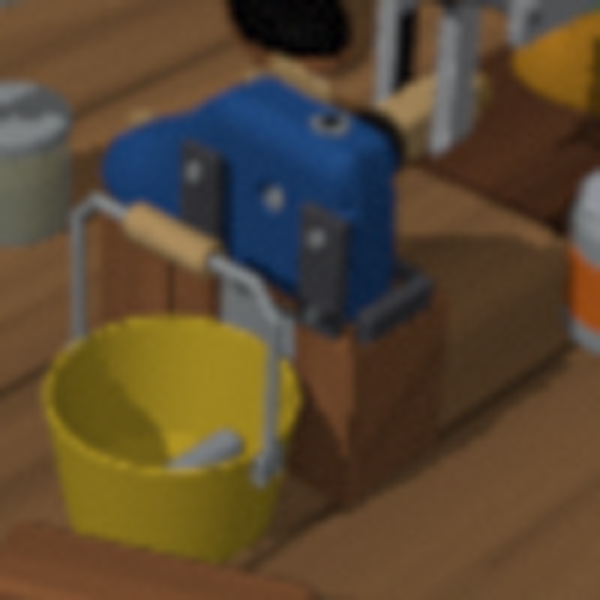

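```bash
python3 -m jog '[[0,0,0,0.0005,-0.02,0,-0.8],[0,0,0,0.0005,-0.025,0,-0.8],[0,0,0,0,-0.02,0,-0.8],[0,0,-1,0.045,0,0,-0.8],[0,0,-1,0.05,0,0,-0.8],[0,0,-1,0.05,0,0,-0.8],[0,0,-1,0.035,0,0,-0.8],[0,0,-0.4,0.009,0,-0.02,-0.8]]' 40
python3 - <<'E'
from h import *
o,f=save('wrist','w12.png'); print(o['tool_pos'],o['ee_rot'],o['time'])
E
```

```text
time: 18.0
tool_pos: [0.6894, -0.1578, 0.1397]
ee_rot: [-3.14, 0.089, -0.003]
contact_force: [-0.3, -0.0, -2.2]
width: 0.276
[ 0.68941746 -0.15776226  0.13968699] [-3.14015136e+00  8.92024983e-02 -3.09533642e-03] 18.0
```

View pics/w12.png

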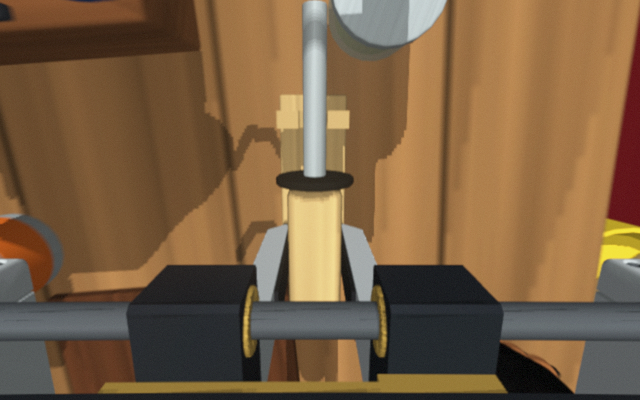

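```bash
python3 -m jog '[[0,0,0,-0.0017,0.0006,-0.025,-0.8],[0,0,0,0,0,-0.03,-0.8],[0,0,0,0,0,-0.018,-0.8],[0,0,0,0,0,-0.006,-0.8],[0,0,0,0,0,-0.003,-0.8],[0,0,0,0,0,0,-0.8],[0,0,0,0,0,0,-0.8],[0,0,0,0,0,0,-0.8]]' 40
```

```text
time: 19.05
tool_pos: [0.6859, -0.1575, 0.0582]
ee_rot: [3.14, -0.089, 0.001]
contact_force: [0.3, 0.6, -3.4]
width: 0.276
```

```bash
python3 -m jog '[[0,0,0,0.001,0,-0.001,-0.8],[0,0,0,0,0,-0.001,-0.8],[0,0,0,0,0,-0.0005,-0.8],[0,0,0,0,0,0,-0.1],[0,0,0,0,0,0,0.1],[0,0,0,0,0,0.02,0.1],[0,0,0,0,0,0.06,0.1],[0,0,0,0,0,0.06,0.1]]' 40
python3 - <<'E'
from h import *
o,f=save('wrist','w13.png'); print(o['tool_pos'],o['ee_rot'],o['time'])
E
```

```text
time: 20.05
tool_pos: [0.6866, -0.1572, 0.1982]
ee_rot: [-3.14, 0.089, -0.0]
contact_force: [0.8, -0.8, 0.3]
width: 0.549
[ 0.68659264 -0.1572101   0.19815028] [-3.14006291e+00  8.87061969e-02 -4.81517248e-04] 20.05
```

View pics/w13.png

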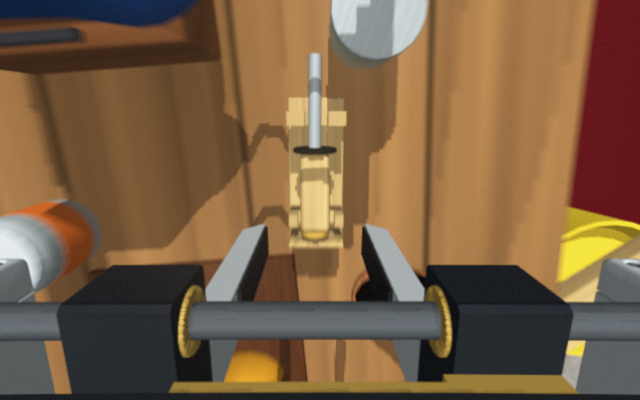

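```bash
python3 -m jog '[[0,0,-5,0,0,0.05,0.5],[0,0,-10.5,-0.02,0.01,0.04,0.5],[0,0,-10.5,-0.03,0.025,0,0.5],[0,0,-10.5,-0.03,0.025,0,0.5],[0,0,-10.5,-0.03,0.025,0,0.5],[0,0,-10.5,-0.03,0.025,0,0.5],[0,0,-10.5,-0.03,0.025,0,0.5],[0,0,-10.5,-0.02,0.02,0,0.5]]' 55
python3 -m jog '[[0,0,-7,0,0.002,-0.01,0.5],[0,0,0,0,0,0,0.5],[0,0,0,0,0,0,0.5],[0,0,0,0,0,0,0.5],[0,0,0,0,0,0,0.5],[0,0,0,0,0,0,0.5],[0,0,0,0,0,0,0.5],[0,0,0,0,0,0,0.5]]' 55
python3 - <<'E'
from h import *
o,f=save('wrist','w14.png'); print(o['tool_pos'],o['ee_rot'],o['time'])
E
```

```text
time: 21.1
tool_pos: [0.4956, -0.0012, 0.2864]
ee_rot: [-2.37, 2.061, -0.002]
contact_force: [1.5, 1.0, 0.1]
width: 0.747
time: 22.1
tool_pos: [0.4967, -0.0004, 0.2752]
ee_rot: [2.246, -2.197, -0.0]
contact_force: [1.0, 1.1, -0.1]
width: 0.752
[ 4.96680876e-01 -4.39935746e-04  2.75184779e-01] [ 2.24561768e+00 -2.19698639e+00 -2.58562931e-04] 22.1
```

View pics/w14.png

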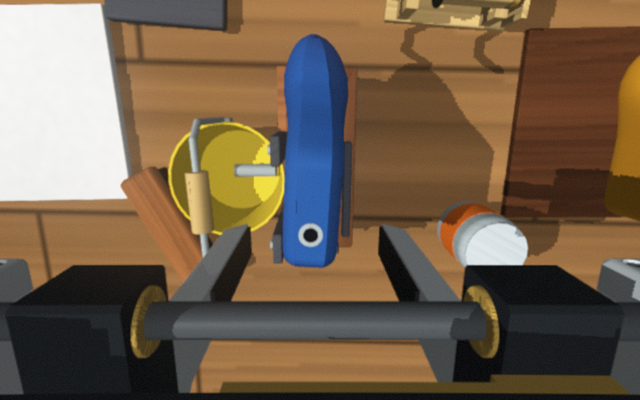

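```bash
python3 -m jog '[[0,0,0,0,0.003,-0.03,0.5],[0,0,0,0,0,-0.035,0.5],[0,0,0,0,0,-0.021,0.5],[0,0,0,0,0,0,-0.1],[0,0,0,0,0,0,-0.4],[0,0,0,0,0,0,-0.4],[0,0,0,0,0,0,-0.4],[0,0,0,0,0,0.02,-0.4]]' 55
```

```text
time: 23.15
tool_pos: [0.4957, 0.0018, 0.2086]
ee_rot: [2.243, -2.196, -0.003]
contact_force: [-0.7, -5.0, -8.2]
width: 0.466
```

```bash
python3 -m jog '[[0,0,0,0,0,0.05,-0.4],[0,0,0,-0.012,0,0.045,-0.4],[0,0,0,0,0.05,0,-0.4],[0,0,0,0,0.058,0,-0.4],[0,0,0,0,0.058,0,-0.4],[0,0,0,0,0.058,0,-0.4],[0,0,0,0,0.058,0,-0.4],[0,0,0,0,0.058,0,-0.4]]' 55
python3 -m jog '[[0,0,0,0.012,0.055,0,-0.4],[0,0,0,0.013,0.052,-0.02,-0.4],[0,0,0,0.012,0,-0.05,-0.4],[0,0,0,0,0,-0.05,-0.4],[0,0,0,0,0,-0.05,-0.4],[0,0,0,0,0,-0.02,-0.4],[0,0,0,0,0,0,-0.4],[0,0,0,0,0,0,-0.4]]' 55
python3 - <<'E'
from h import *
o,f=save('side','s15.png')
o,f=save('scene','c15.png')
E
```

```text
time: 24.15
tool_pos: [0.4843, 0.3441, 0.3042]
ee_rot: [2.245, -2.197, -0.0]
contact_force: [1.0, -0.8, -5.4]
width: 0.467
time: 25.15
tool_pos: [0.5224, 0.4504, 0.1165]
ee_rot: [-2.243, 2.195, -0.0]
contact_force: [-0.2, 0.2, -6.4]
width: 0.464
```

View pics/s15.png

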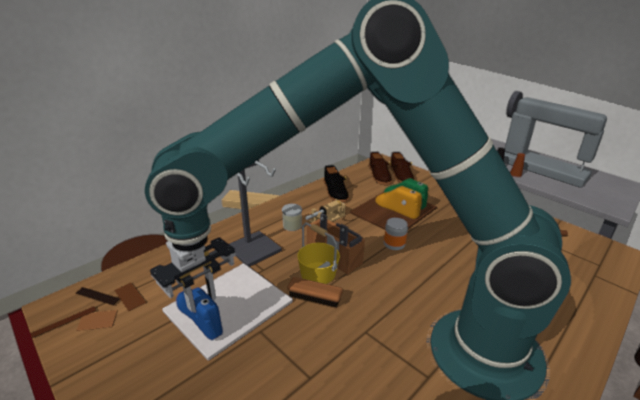

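View pics/c15.png

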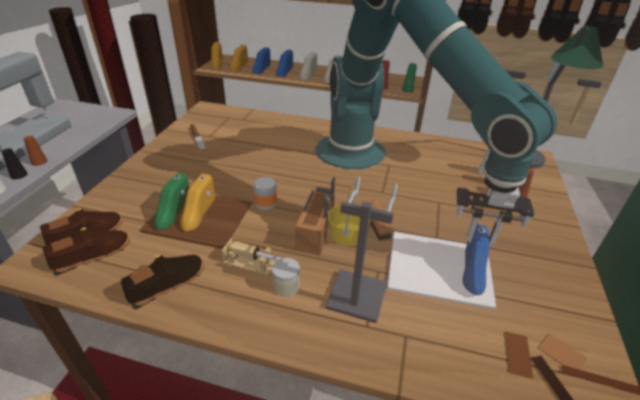

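Blue is over the white board, near its far (+y) edge (c15 ~ (478,260)). Lower and release.

```bash
python3 -m jog '[[0,0,0,0,-0.004,-0.004,-0.4],[0,0,0,0,0,-0.003,-0.4],[0,0,0,0,0,-0.002,-0.4],[0,0,0,0,0,-0.0015,-0.4],[0,0,0,0,0,-0.0015,-0.4],[0,0,0,0,0,-0.001,-0.4],[0,0,0,0,0,0,-0.4],[0,0,0,0,0,0,-0.4]]' 55
```

```text
time: 26.25
tool_pos: [0.5225, 0.4454, 0.1069]
ee_rot: [-2.242, 2.197, -0.004]
contact_force: [-22.3, -26.3, 69.2]
width: 0.468
```

```bash
python3 -m jog '[[0,0,0,0,0,0.001,-0.4],[0,0,0,0,0,0.001,-0.4],[0,0,0,0,0,0,0.1],[0,0,0,0,0,0,0.5],[0,0,0,0,0,0,0.5],[0,0,0,0,0,0.03,0.5],[0,0,0,0,0,0.05,0.5],[0,0,0,0,0,0.06,0.5]]' 55
python3 - <<'E'
from h import *
o,f=save('wrist','w16.png'); print(o['tool_pos'])
o,f=save('scene','c16.png')
E
```

```text
time: 27.25
tool_pos: [0.5213, 0.4453, 0.2439]
ee_rot: [2.245, -2.196, -0.001]
contact_force: [1.0, -0.4, 0.3]
width: 0.752
[0.52129612 0.44530624 0.2438904 ]
```

View pics/w16.png

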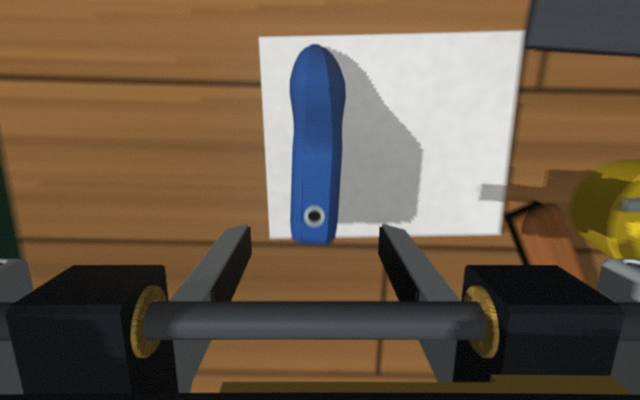

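View pics/c16.png

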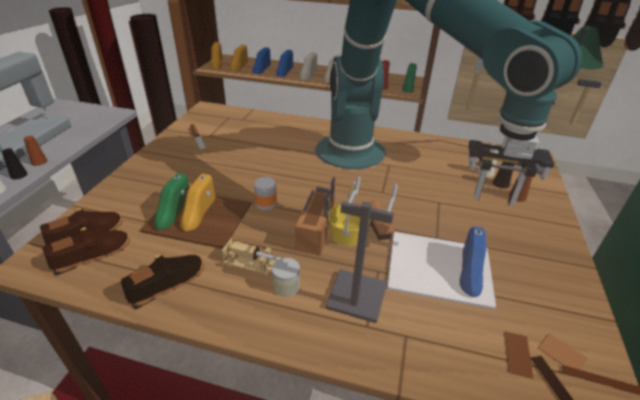

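Run:
```python
from h import *
_,c=load('w16')
print(atz(c,[[259,37],[524,31],[502,234],[270,240]],.012).round(4), atz(c,[[259,37],[524,31],[502,234],[270,240]],.012).mean(0))
print(atz(c,[[314,216]],.107), atz(c,[[316,45]],.037))
```

```text
[[0.6617 0.5065 0.012 ]
 [0.6727 0.2351 0.012 ]
 [0.4526 0.223  0.012 ]
 [0.4388 0.4973 0.012 ]] [0.55646283 0.36549693 0.012     ]
[[0.49948    0.44615953 0.107     ]] [[0.65116883 0.44761329 0.037     ]]
```

```bash
python3 -m jog '[[0,0,0,-0.01,-0.05,0.03,0.4],[0,0,0,-0.01,-0.058,0.01,0.4],[0,0,0.4,-0.01,-0.06,0,0.4],[0,0,0.4,0,-0.06,0,0.4],[0,0,0.4,0,-0.06,0,0.4],[0,0,0.4,0,-0.06,0,0.4],[0,0,0.4,0,-0.06,0,0.4],[0,0,0.4,0,-0.06,0,0.4]]' 55
python3 -m jog '[[0,0,0,0,-0.06,0,0.4],[0,0,0,0,-0.06,0,0.4],[0,0,0,0,-0.06,0,0.4],[0,0,0,0,-0.06,0,0.4],[0,0,0,0.01,-0.06,-0.01,0.4],[0,0,0,0.005,-0.057,-0.02,0.4],[0,0,0,0,0,0,0.4],[0,0,0,0,0,0,0.4]]' 55
python3 - <<'E'
from h import *
o,f=save('wrist','w17.png'); print(o['tool_pos'],o['time'])
im=f['img']
cv2.imwrite('pics/w17c.png',cv2.resize(im[0:280,230:500][:,:,::-1],None,fx=2.8,fy=2.14,interpolation=cv2.INTER_CUBIC))
E
```

```text
time: 28.35
tool_pos: [0.4915, -0.0243, 0.2833]
ee_rot: [-2.291, 2.149, -0.001]
contact_force: [2.2, 0.4, 0.2]
width: 0.701
time: 29.35
tool_pos: [0.5069, -0.3788, 0.2529]
ee_rot: [-2.291, 2.149, 0.001]
contact_force: [0.2, 1.0, 0.5]
width: 0.706
[ 0.50694907 -0.37881489  0.25288308] 29.35
```

View pics/w17.png

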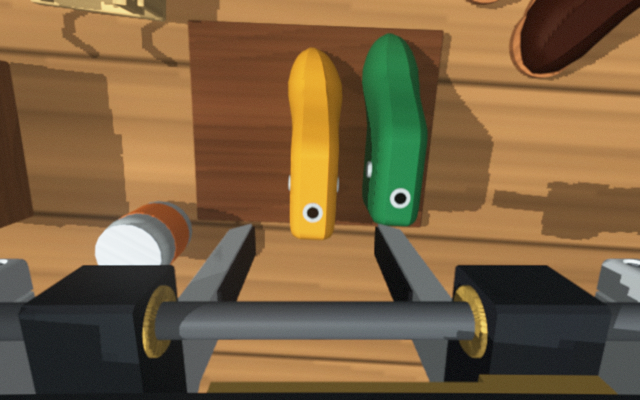

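```bash
python3 - <<'E'
from h import *
_,c=load('w17')
a=atz(c,[[290,184],[338,184.5]],.065);print(a.round(4), a.mean(0))
E
python3 -m jog '[[0,0,0,-0.001,-0.0005,-0.04,0.4],[0,0,0,0,0,-0.045,0.4],[0,0,0,0,0,-0.04,0.4],[0,0,0,0,0,-0.022,0.4],[0,0,0,0,0,0,0.0],[0,0,0,0,0,0,-0.4],[0,0,0,0,0,0,-0.4],[0,0,0,0,0,0,-0.4]]' 55
```

```text
[[ 0.5018 -0.3531  0.065 ]
 [ 0.5044 -0.4016  0.065 ]] [ 0.50310471 -0.37736421  0.065     ]
time: 30.4
tool_pos: [0.5065, -0.38, 0.1078]
ee_rot: [-2.291, 2.149, -0.003]
contact_force: [-0.9, 3.2, 8.2]
width: 0.464
```

```bash
python3 -m jog '[[0,0,0,0,0,0.03,-0.4],[0,0,0,0,0,0.06,-0.4],[0,0,0,0,0,0.06,-0.4],[0,0,-0.5,-0.002,0.05,0.03,-0.4],[0,0,-0.5,-0.002,0.06,0,-0.4],[0,0,-0.5,-0.002,0.06,0,-0.4],[0,0,-0.5,-0.001,0.06,0,-0.4],[0,0,-0.5,0,0.06,0,-0.4]]' 55
python3 -m jog '[[0,0,0,0,0.06,0,-0.4],[0,0,0,0,0.03,0,-0.4],[0,0,0,0,0,-0.02,-0.4],[0,0,0,0,0,-0.03,-0.4],[0,0,0,0,0,-0.025,-0.4],[0,0,0,0,0,-0.01,-0.4],[0,0,0,0,0,-0.004,-0.4],[0,0,0,0,0,0,-0.4]]' 55
```

```text
time: 31.4
tool_pos: [0.4981, -0.088, 0.2868]
ee_rot: [2.243, -2.199, 0.001]
contact_force: [1.1, 0.1, -5.2]
width: 0.465
time: 32.4
tool_pos: [0.4988, 0.0001, 0.1977]
ee_rot: [-2.244, 2.199, -0.0]
contact_force: [1.2, 0.4, -6.4]
width: 0.466
```

```bash
python3 -m jog '[[0,0,0,0,0,-0.003,-0.4],[0,0,0,0,0,-0.001,-0.4],[0,0,0,0,0,-0.001,-0.4],[0,0,0,0,0,-0.001,-0.4],[0,0,0,0,0,-0.0005,-0.4],[0,0,0,0,0,0,-0.4],[0,0,0,0,0,0,-0.4],[0,0,0,0,0,0,-0.4]]' 55
```

```text
time: 33.4
tool_pos: [0.4986, 0.0001, 0.1909]
ee_rot: [2.244, -2.199, -0.0]
contact_force: [-3.9, -0.0, 2.2]
width: 0.467
```

```bash
python3 -m jog '[[0,0,0,0,0,0,0.4],[0,0,0,0,0,0.0,0.4],[0,0,0,0,0,0.03,0.4],[0,0,0,0,0,0.06,0.4],[0,0,10,0.025,-0.03,0.02,0.2],[0,0,10,0.025,-0.03,0,0.2],[0,0,10,0.025,-0.03,0,0.2],[0,0,10,0.025,-0.03,0,0.2]]' 40
python3 -m jog '[[0,0,10,0.025,-0.02,0,0.2],[0,0,10,0.025,-0.01,0,0.2],[0,0,10,0.02,-0.007,0,0.2],[0,0,10,0.019,0,0,0.2],[0,0,5.5,0,0,0,0.2],[0,0,0,0,0,0,0.2],[0,0,0,0,0,0,0.2],[0,0,0,0,0,0,0.2]]'
python3 - <<'E'
from h import *
o,f=save('wrist','w18.png'); print(o['tool_pos'],o['ee_rot'],o['time'])
im=f['img'][:,:,::-1]
cv2.imwrite('pics/w18c.png',cv2.resize(im[0:80,20:140],None,fx=6,fy=6,interpolation=cv2.INTER_CUBIC))
E
```

```text
time: 34.4
tool_pos: [0.5996, -0.1211, 0.3008]
ee_rot: [-2.864, 1.291, -0.001]
contact_force: [0.8, 0.7, 0.6]
width: 0.604
time: 35.4
tool_pos: [0.6876, -0.157, 0.3009]
ee_rot: [3.14, -0.094, 0.0]
contact_force: [-0.2, 0.5, 0.0]
width: 0.6
[ 0.68759444 -0.15700034  0.30091124] [ 3.13985354e+00 -9.40938014e-02  1.98763101e-04] 35.4
```

View pics/w18.png

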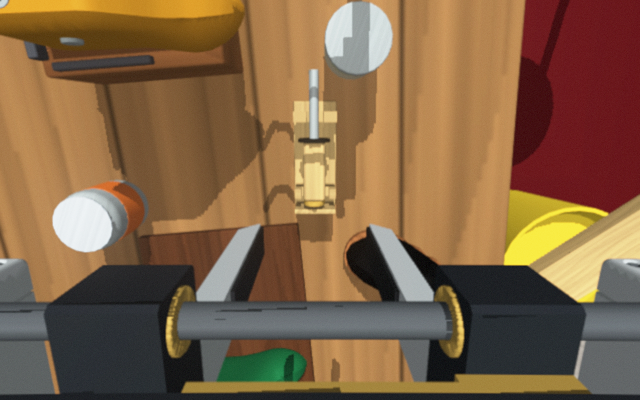

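View pics/w18c.png

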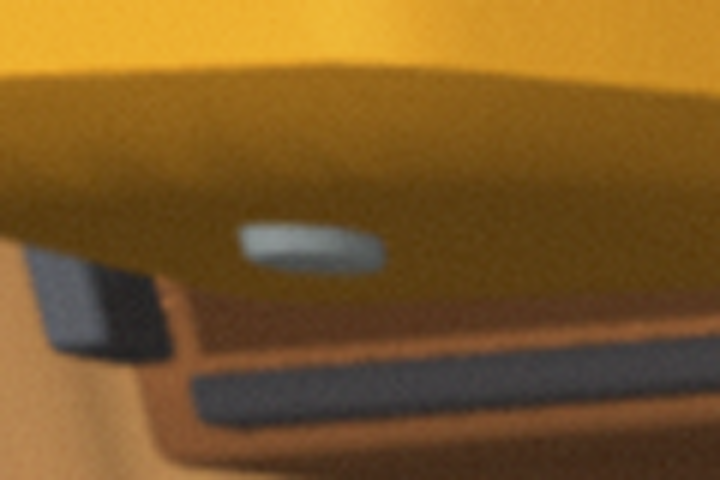

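```bash
python3 - <<'E'
from h import *
_,c=load('w18')
for p in [(316,256),(240,248),(386,252)]:
    print(atz(c,[[20+p[0]/6,p[1]/6]],.148).round(4))
a=atz(c,[[314,69],[314,139.5],[314.5,204]],.045);print(a.round(4)); d=a[0]-a[2];print(np.degrees(np.arctan2(d[1],d[0])))
E
python3 -m jog '[[0,0,0,0.0005,0.000,-0.05,0.1],[0,0,0,0,0,-0.06,0.1],[0,0,0,0,0,-0.06,0.1],[0,0,0,0,0,-0.045,0.1],[0,0,0,0,0,-0.02,0.1],[0,0,0,0,0,-0.010,0.1],[0,0,0,0,0,0,-0.2],[0,0,0,0,0,0,-0.5]]' 50
```

```text
[[ 0.4962 -0.0214  0.148 ]]
[[ 0.4862 -0.0199  0.148 ]]
[[ 0.5058 -0.0214  0.148 ]]
[[ 0.693  -0.0415  0.045 ]
 [ 0.6883 -0.1195  0.045 ]
 [ 0.6842 -0.198   0.045 ]]
86.7858956078013
time: 36.45
tool_pos: [0.6891, -0.1571, 0.0574]
ee_rot: [3.14, -0.092, 0.003]
contact_force: [-1.2, 0.2, -0.3]
width: 0.372
```

```bash
python3 -m jog '[[0,0,0,0,0,0,-0.8],[0,0,0,0,0,0,-0.8],[0,0,0,0,0,0.01,-0.8],[0,0,0,0,0,0.05,-0.8],[0,0,0,0,0,0.043,-0.8],[0,0,0.9,-0.04,0,0,-0.8],[0,0,0.9,-0.05,0,0,-0.8],[0,0,0.9,-0.05,0,0,-0.8]]' 50
python3 -m jog '[[0,0,0.9,-0.045,0,0,-0.8],[0,0,0.9,-0.005,0,0,-0.8],[0,0,0,0,0,0,-0.8],[0,0,0,0,0,0,-0.8],[0,0,0,0,0,0,-0.8],[0,0,0,0,0,0,-0.8],[0,0,0,0,0,0,-0.8],[0,0,0,0,0,0,-0.8]]' 50
```

```text
time: 37.45
tool_pos: [0.5466, -0.1568, 0.1592]
ee_rot: [3.141, -0.017, 0.0]
contact_force: [1.3, -0.7, -1.4]
width: 0.273
time: 38.45
tool_pos: [0.4982, -0.1569, 0.1587]
ee_rot: [3.141, 0.032, -0.0]
contact_force: [1.1, 0.1, -2.4]
width: 0.272
```

```bash
python3 -m jog '[[0,0,0,0.0005,0.003,0.0007,-0.8],[0,0,0,0,0.004,0,-0.8],[0,0,0,0,0.004,0,-0.8],[0,0,0,0,0.003,0,-0.8],[0,0,0,0,0.003,0,-0.8],[0,0,0,0,0.003,0,-0.8],[0,0,0,0,0.003,0,-0.8],[0,0,0,0,0,0,-0.8]]' 50
```

```text
time: 39.45
tool_pos: [0.4989, -0.1346, 0.1596]
ee_rot: [3.14, 0.03, 0.001]
contact_force: [1.1, -4.0, -2.2]
width: 0.273
```

```bash
python3 -m jog '[[0,0,0,0,0.006,0,-0.8],[0,0,0,0,0.006,0,-0.8],[0,0,0,-0.0005,0.006,0,-0.8],[0,0,0,0,0.006,0,-0.8],[0,0,0,-0.0005,0.006,0,-0.8],[0,0,0,0,0.006,0,-0.8],[0,0,0,0,0.006,0,-0.8],[0,0,0,0,0,0,-0.8]]' 50
python3 - <<'E'
from h import *
o,f=save('side','side19.png');im=f['img']
cv2.imwrite('pics/s19d.png',cv2.resize(im[190:290,290:390][:,:,::-1],None,fx=6,fy=6,interpolation=cv2.INTER_CUBIC))
E
```

```text
time: 40.45
tool_pos: [0.4977, -0.0913, 0.1594]
ee_rot: [-3.141, -0.033, 0.0]
contact_force: [-0.4, -0.1, -3.3]
width: 0.271
```

View pics/s19d.png

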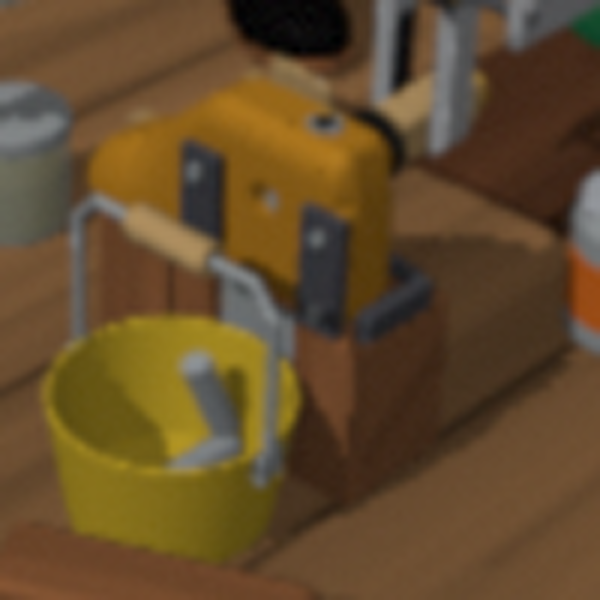

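Two pins in the pail now. Return the drift.

```bash
python3 -m jog '[[0,0,0,0.0005,-0.02,0,-0.8],[0,0,0,0.0005,-0.025,0,-0.8],[0,0,0,0,-0.02,0,-0.8],[0,0,-1,0.045,0,0,-0.8],[0,0,-1,0.05,0,0,-0.8],[0,0,-1,0.05,0,0,-0.8],[0,0,-1,0.035,0,0,-0.8],[0,0,-0.5,0.009,0,-0.02,-0.8]]' 40
python3 - <<'E'
from h import *
o,f=save('wrist','w20.png'); print(o['tool_pos'],o['ee_rot'],o['time'])
E
```

```text
time: 41.5
tool_pos: [0.6897, -0.1566, 0.1394]
ee_rot: [-3.14, 0.092, -0.003]
contact_force: [0.4, 0.8, -2.3]
width: 0.276
[ 0.6896984  -0.15664818  0.13936912] [-3.13987371e+00  9.18273554e-02 -3.00085893e-03] 41.5
```

View pics/w20.png

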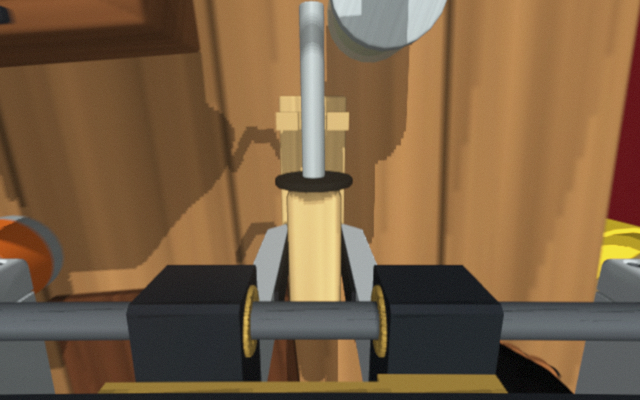

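```bash
python3 -m jog '[[0,0,0,-0.001,-0.0005,-0.025,-0.8],[0,0,0,0,0,-0.03,-0.8],[0,0,0,0,0,-0.018,-0.8],[0,0,0,0,0,-0.006,-0.8],[0,0,0,0,0,-0.003,-0.8],[0,0,0,0,0,-0.001,-0.8],[0,0,0,0,0,0,-0.8],[0,0,0,0,0,0,-0.8]]' 40
python3 -m jog '[[0,0,0,0,0,-0.001,-0.8],[0,0,0,0,0,0,-0.8],[0,0,0,0,0,0,-0.1],[0,0,0,0,0,0,0.1],[0,0,0,0,0,0.0,0.1],[0,0,0,0,0,0.02,0.1],[0,0,0,0,0,0.06,0.1],[0,0,0,0,0,0.06,0.1]]' 40
python3 - <<'E'
from h import *
o,f=save('wrist','w21.png'); print(o['tool_pos'],o['ee_rot'],o['time'])
E
```

```text
time: 42.55
tool_pos: [0.687, -0.1575, 0.057]
ee_rot: [3.14, -0.092, 0.001]
contact_force: [-0.7, -0.5, 1.2]
width: 0.271
time: 43.55
tool_pos: [0.6866, -0.1572, 0.1984]
ee_rot: [-3.14, 0.091, -0.001]
contact_force: [0.1, -1.5, 0.5]
width: 0.55
[ 0.68656383 -0.15723149  0.19844252] [-3.14004218e+00  9.14464208e-02 -5.32510116e-04] 43.55
```

View pics/w21.png

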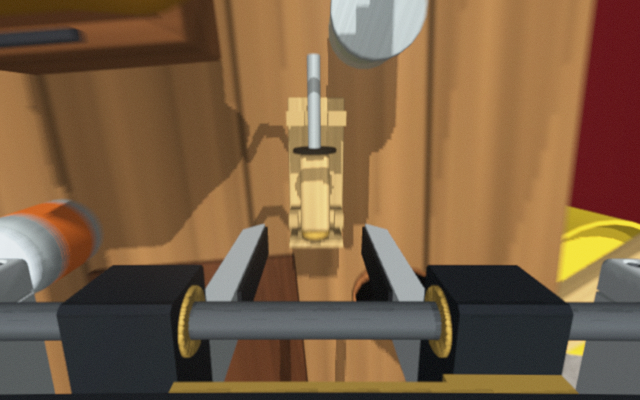

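```bash
python3 -m jog '[[0,0,-5,0,0,0.05,0.5],[0,0,-10.5,-0.02,0.01,0.04,0.5],[0,0,-10.5,-0.03,0.025,0,0.5],[0,0,-10.5,-0.03,0.025,0,0.5],[0,0,-10.5,-0.03,0.025,0,0.5],[0,0,-10.5,-0.03,0.025,0,0.5],[0,0,-10.5,-0.03,0.025,0,0.5],[0,0,-10.5,-0.018,0.02,0,0.5]]' 55
python3 -m jog '[[0,0,-7,0,0.004,-0.03,0.5],[0,0,0,0,0.002,-0.03,0.5],[0,0,0,0,0,-0.022,0.5],[0,0,0,0,0,-0.014,0.5],[0,0,0,0,0,0,0.5],[0,0,0,0,0,0,0.5],[0,0,0,0,0,0,0.5],[0,0,0,0,0,0,0.5]]' 55
python3 - <<'E'
from h import *
o,f=save('wrist','w22.png'); print(o['tool_pos'],o['ee_rot'],o['time'])
E
```

```text
time: 44.6
tool_pos: [0.4975, -0.0012, 0.2867]
ee_rot: [-2.368, 2.064, -0.002]
contact_force: [0.2, 0.6, 0.1]
width: 0.747
time: 45.6
tool_pos: [0.4989, 0.0035, 0.1899]
ee_rot: [-2.243, 2.199, -0.001]
contact_force: [-0.2, 0.5, 0.0]
width: 0.75
[0.49888316 0.00354189 0.18987272] [-2.24324678e+00  2.19882206e+00 -7.62127606e-04] 45.6
```

View pics/w22.png

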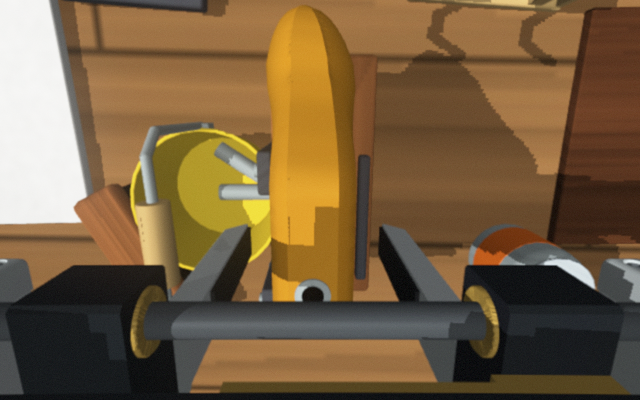

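```bash
python3 -m jog '[[0,0,0,0,0,0,-0.1],[0,0,0,0,0,0,-0.4],[0,0,0,0,0,0,-0.4],[0,0,0,0,0,0,-0.4],[0,0,0,0,0,0.03,-0.4],[0,0,0,0,0,0.06,-0.4],[0,0,0,-0.015,0,0.028,-0.4],[0,0,0,0,0.05,0,-0.4]]' 55
python3 -m jog '[[0,0,0,0,0.058,0,-0.4],[0,0,0,0,0.058,0,-0.4],[0,0,0,0,0.058,0,-0.4],[0,0,0,0.005,0.058,0,-0.4],[0,0,0,0.01,0.058,-0.02,-0.4],[0,0,0,0.01,0.02,-0.05,-0.4],[0,0,0,0.01,0,-0.06,-0.4],[0,0,0,0,0,-0.045,-0.4]]' 55
python3 -m jog '[[0,0,0,0,0,-0.01,-0.4],[0,0,0,0,0,-0.004,-0.4],[0,0,0,0,0,-0.001,-0.4],[0,0,0,0,0,0,-0.4],[0,0,0,0,0,0,-0.4],[0,0,0,0,0,0,-0.4],[0,0,0,0,0,0,-0.4],[0,0,0,0,0,0,-0.4]]' 55
python3 - <<'E'
from h import *
o,f=save('scene','c23.png')
o,f=save('side','s23.png')
E
```

```text
time: 46.65
tool_pos: [0.484, 0.0512, 0.3092]
ee_rot: [-2.236, 2.205, -0.005]
contact_force: [1.8, 0.9, -5.4]
width: 0.463
time: 47.65
tool_pos: [0.5183, 0.3627, 0.129]
ee_rot: [2.241, -2.197, -0.001]
contact_force: [0.2, 0.6, -4.7]
width: 0.462
time: 48.65
tool_pos: [0.5187, 0.3636, 0.1174]
ee_rot: [2.244, -2.199, -0.0]
contact_force: [0.4, -0.0, -3.9]
width: 0.466
```

View pics/s23.png

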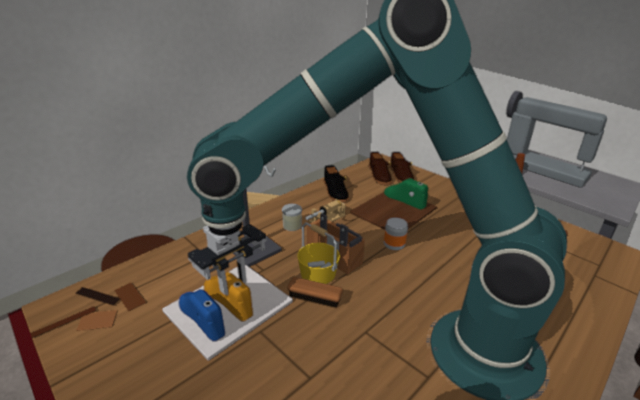

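```bash
python3 -m jog '[[0,0,0,0,0,-0.004,-0.4],[0,0,0,0,0,-0.003,-0.4],[0,0,0,0,0,-0.001,-0.4],[0,0,0,0,0,-0.0005,-0.4],[0,0,0,0,0,0,-0.4],[0,0,0,0,0,0,-0.4],[0,0,0,0,0,0,-0.4],[0,0,0,0,0,0,-0.4]]' 55
```

```text
time: 49.75
tool_pos: [0.5187, 0.3635, 0.109]
ee_rot: [-2.244, 2.199, 0.0]
contact_force: [0.2, 0.8, -4.8]
width: 0.462
```

```bash
python3 -m jog '[[0,0,0,0,0,-0.001,-0.4],[0,0,0,0,0,-0.001,-0.4],[0,0,0,0,0,-0.0005,-0.4],[0,0,0,0,0,0,-0.4],[0,0,0,0,0,0,-0.4],[0,0,0,0,0,0,-0.4],[0,0,0,0,0,0,-0.4],[0,0,0,0,0,0,-0.4]]' 55
```

```text
time: 50.75
tool_pos: [0.5186, 0.3636, 0.1065]
ee_rot: [-2.244, 2.199, 0.0]
contact_force: [-3.4, -0.4, 0.0]
width: 0.466
```

```bash
python3 -m jog '[[0,0,0,0,0,0,0.1],[0,0,0,0,0,0,0.35],[0,0,0,0,0,0.03,0.35],[0,0,0,0,0,0.06,0.35],[0,0,0,-0.01,0,0.06,0.4],[0,0,0,-0.015,-0.05,0.03,0.4],[0,0,0,0,-0.06,0,0.4],[0,0,0,0,-0.06,0,0.4]]' 55
python3 - <<'E'
from h import *
o,f=save('scene','c24.png'); o=save('side','s24.png')
E
python3 -m jog '[[0,0,0.25,0,-0.06,0,0.4],[0,0,0.25,0,-0.06,0,0.4],[0,0,0.25,0,-0.06,0,0.4],[0,0,0.25,0,-0.06,0,0.4],[0,0,0.25,0,-0.06,0,0.4],[0,0,0.25,0,-0.06,0,0.4],[0,0,0.25,0,-0.06,0,0.4],[0,0,0.25,0.01,-0.06,-0.02,0.4]]' 55
python3 -m jog '[[0,0,0,0.01,-0.06,0,0.5],[0,0,0,0.01,-0.06,-0.02,0.5],[0,0,0,0,-0.05,0,0.5],[0,0,0,0,0,0,0.5],[0,0,0,0,0,0,0.5],[0,0,0,0,0,0,0.5],[0,0,0,0,0,0,0.5],[0,0,0,0,0,0,0.5]]' 55
python3 - <<'E'
from h import *
o,f=save('wrist','w24.png'); print(o['tool_pos'],o['ee_rot'])
E
```

```text
time: 51.75
tool_pos: [0.4936, 0.1918, 0.287]
ee_rot: [-2.243, 2.198, -0.001]
contact_force: [1.5, -0.5, -0.4]
width: 0.702
time: 52.85
tool_pos: [0.5039, -0.2874, 0.2683]
ee_rot: [-2.281, 2.159, -0.005]
contact_force: [1.8, 0.6, -0.2]
width: 0.702
time: 53.85
tool_pos: [0.5234, -0.4532, 0.2477]
ee_rot: [-2.282, 2.159, -0.0]
contact_force: [-0.7, -0.4, 0.1]
width: 0.753
[ 0.52338617 -0.45320203  0.24768972] [-2.28216043e+00  2.15897318e+00 -4.30070970e-04]
```

View pics/w24.png

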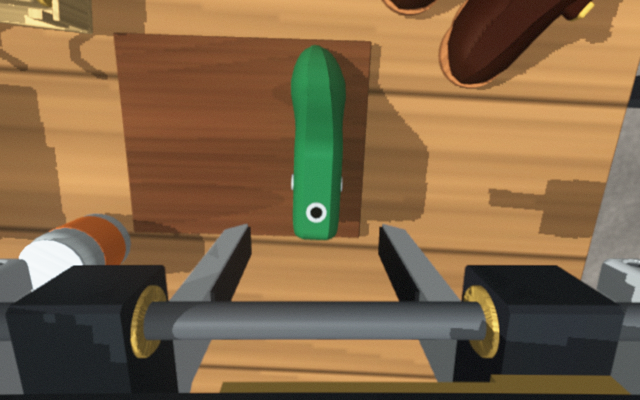

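View pics/s24.png

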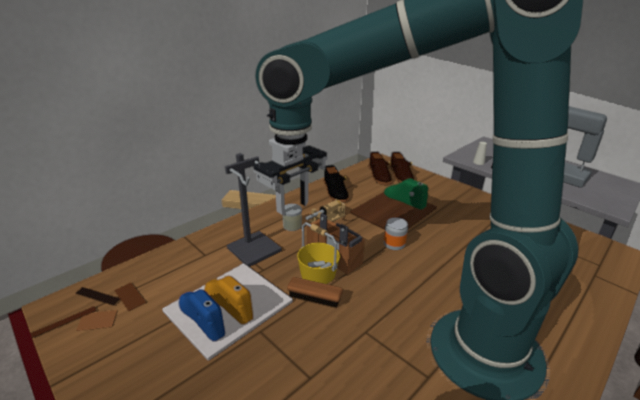

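```bash
python3 - <<'E'
from h import *
_,c=load('w24')
a=atz(c,[[293.5,183],[341.5,184.5]],.065);print(a.round(4), a.mean(0))
E
python3 -m jog '[[0,0,-0.5,-0.001,-0.0025,-0.04,0.4],[0,0,-0.5,0,0,-0.045,0.4],[0,0,0,0,0,-0.04,0.4],[0,0,0,0,0,-0.019,0.4],[0,0,0,0,0,0,0.0],[0,0,0,0,0,0,-0.4],[0,0,0,0,0,0,-0.4],[0,0,0,0,0,0,-0.4]]' 55
```

```text
[[ 0.5208 -0.4314  0.065 ]
 [ 0.522  -0.4793  0.065 ]] [ 0.52141684 -0.45531894  0.065     ]
time: 54.9
tool_pos: [0.5229, -0.4565, 0.1052]
ee_rot: [-2.263, 2.179, -0.004]
contact_force: [-1.3, 1.4, 8.2]
width: 0.462
```

```bash
python3 -m jog '[[0,0,0,0,0,0.03,-0.4],[0,0,0,0,0,0.06,-0.4],[0,0,0,0,0,0.06,-0.4],[0,0,-0.5,-0.005,0.05,0.032,-0.4],[0,0,-0.5,-0.005,0.06,0,-0.4],[0,0,0,-0.005,0.06,0,-0.4],[0,0,0,-0.005,0.06,0,-0.4],[0,0,0,-0.005,0.06,0,-0.4]]' 55
python3 -m jog '[[0,0,0,0,0.06,0,-0.4],[0,0,0,0,0.06,0,-0.4],[0,0,0,0,0.046,0,-0.4],[0,0,0,0,0,-0.03,-0.4],[0,0,0,0,0,-0.03,-0.4],[0,0,0,0,0,-0.02,-0.4],[0,0,0,0,0,-0.01,-0.4],[0,0,0,0,0,0,-0.4]]' 55
```

```text
time: 55.9
tool_pos: [0.4965, -0.1641, 0.2858]
ee_rot: [2.243, -2.199, 0.001]
contact_force: [1.5, 0.6, -4.7]
width: 0.465
time: 56.9
tool_pos: [0.4973, -0.0001, 0.1955]
ee_rot: [-2.243, 2.199, 0.0]
contact_force: [2.7, 1.2, -6.7]
width: 0.467
```

```bash
python3 -m jog '[[0,0,0,0,0,-0.003,-0.4],[0,0,0,0,0,-0.001,-0.4],[0,0,0,0,0,-0.001,-0.4],[0,0,0,0,0,-0.001,-0.4],[0,0,0,0,0,-0.001,-0.4],[0,0,0,0,0,0,-0.4],[0,0,0,0,0,0,-0.4],[0,0,0,0,0,0,-0.4]]' 55
```

```text
time: 57.9
tool_pos: [0.497, -0.0001, 0.1884]
ee_rot: [2.243, -2.199, -0.0]
contact_force: [-5.6, -0.4, 3.1]
width: 0.465
```

```bash
python3 -m jog '[[0,0,0,0,0,0,0.4],[0,0,0,0,0,0.0,0.4],[0,0,0,0,0,0.03,0.4],[0,0,0,0,0,0.06,0.4],[0,0,10,0.025,-0.03,0.02,0.2],[0,0,10,0.025,-0.03,0,0.2],[0,0,10,0.025,-0.03,0,0.2],[0,0,10,0.025,-0.03,0,0.2]]' 40
python3 -m jog '[[0,0,10,0.025,-0.02,0,0.2],[0,0,10,0.025,-0.01,0,0.2],[0,0,10,0.02,-0.007,0,0.2],[0,0,10,0.02,0,0,0.2],[0,0,5.5,0,0,0,0.2],[0,0,0,0,0,0,0.2],[0,0,0,0,0,0,0.2],[0,0,0,0,0,0,0.2]]'
python3 - <<'E'
from h import *
o,f=save('wrist','w25.png'); print(o['tool_pos'],o['ee_rot'],o['time'])
im=f['img'][:,:,::-1]
cv2.imwrite('pics/w25c.png',cv2.resize(im[0:80,20:140],None,fx=6,fy=6,interpolation=cv2.INTER_CUBIC))
E
```

```text
time: 58.9
tool_pos: [0.5981, -0.1212, 0.2985]
ee_rot: [-2.864, 1.291, -0.001]
contact_force: [-0.5, -0.7, 0.8]
width: 0.602
time: 59.9
tool_pos: [0.6871, -0.1571, 0.2986]
ee_rot: [3.14, -0.094, 0.0]
contact_force: [-1.2, -0.5, 0.0]
width: 0.602
[ 0.68711751 -0.157124    0.29858316] [ 3.13981699e+00 -9.40384353e-02  2.33549768e-04] 59.9
```

View pics/w25.png

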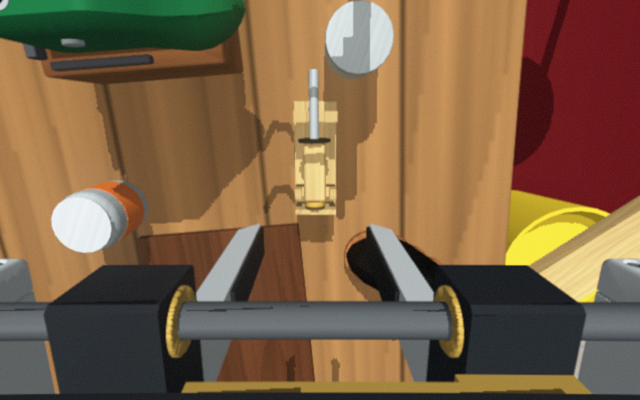

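View pics/w25c.png

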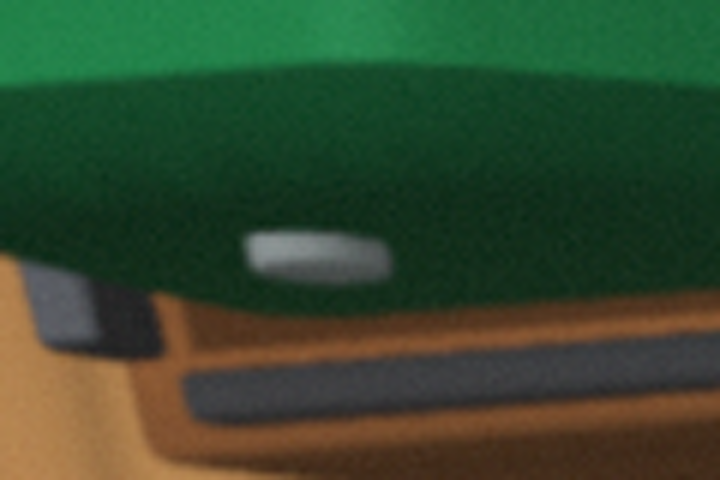

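```bash
python3 - <<'E'
from h import *
_,c=load('w25')
for p in [(321,265),(246,256),(392,262)]:
    print(atz(c,[[20+p[0]/6,p[1]/6]],.148).round(4))
E
python3 -m jog '[[0,0,0,0.0005,0.000,-0.05,0.1],[0,0,0,0,0,-0.06,0.1],[0,0,0,0,0,-0.06,0.1],[0,0,0,0,0,-0.045,0.1],[0,0,0,0,0,-0.018,0.1],[0,0,0,0,0,-0.0095,0.1],[0,0,0,0,0,0,-0.2],[0,0,0,0,0,0,-0.5]]' 50
python3 -m jog '[[0,0,0,0,0,0,-0.8],[0,0,0,0,0,0,-0.8],[0,0,0,0,0,0.01,-0.8],[0,0,0,0,0,0.05,-0.8],[0,0,0,0,0,0.043,-0.8],[0,0,0.9,-0.04,0,0,-0.8],[0,0,0.9,-0.05,0,0,-0.8],[0,0,0.9,-0.05,0,0,-0.8]]' 50
python3 -m jog '[[0,0,0.9,-0.045,0,0,-0.8],[0,0,0.9,-0.003,0,0,-0.8],[0,0,0,0,0,0,-0.8],[0,0,0,0,0,0,-0.8],[0,0,0,0,0,0,-0.8],[0,0,0,0,0,0,-0.8],[0,0,0,0,0,0,-0.8],[0,0,0,0,0,0,-0.8]]' 50
```

```text
[[ 0.4977 -0.0232  0.148 ]]
[[ 0.4879 -0.0216  0.148 ]]
[[ 0.5073 -0.0233  0.148 ]]
time: 60.95
tool_pos: [0.6885, -0.1572, 0.0575]
ee_rot: [3.14, -0.092, 0.003]
contact_force: [-0.0, 0.7, -1.2]
width: 0.373
time: 61.95
tool_pos: [0.5461, -0.157, 0.1593]
ee_rot: [3.141, -0.017, 0.0]
contact_force: [0.6, 0.3, -2.0]
width: 0.274
time: 62.95
tool_pos: [0.4997, -0.157, 0.1589]
ee_rot: [-3.141, -0.032, 0.0]
contact_force: [-0.0, -0.3, -2.5]
width: 0.271
```

```bash
python3 -m jog '[[0,0,0,0,0.003,0.0006,-0.8],[0,0,0,0,0.004,0,-0.8],[0,0,0,0,0.004,0,-0.8],[0,0,0,0,0.003,0,-0.8],[0,0,0,-0.0004,0.003,0,-0.8],[0,0,0,0,0.003,0,-0.8],[0,0,0,0,0.003,0,-0.8],[0,0,0,0,0,0,-0.8]]' 50
```

```text
time: 63.95
tool_pos: [0.4994, -0.1342, 0.1595]
ee_rot: [3.141, 0.031, 0.0]
contact_force: [1.0, -3.8, -2.9]
width: 0.273
```

```bash
python3 -m jog '[[0,0,0,0,0.006,0,-0.8],[0,0,0,0,0.006,0,-0.8],[0,0,0,-0.0005,0.006,0,-0.8],[0,0,0,0,0.006,0,-0.8],[0,0,0,-0.0005,0.006,0,-0.8],[0,0,0,0,0.006,0,-0.8],[0,0,0,0,0.006,0,-0.8],[0,0,0,0,0,0,-0.8]]' 50
python3 - <<'E'
from h import *
o,f=save('side','side26.png');im=f['img']
cv2.imwrite('pics/s26d.png',cv2.resize(im[190:290,290:390][:,:,::-1],None,fx=6,fy=6,interpolation=cv2.INTER_CUBIC))
E
```

```text
time: 64.95
tool_pos: [0.4983, -0.0913, 0.1595]
ee_rot: [-3.141, -0.033, 0.0]
contact_force: [0.2, -0.1, -1.2]
width: 0.271
```

View pics/s26d.png

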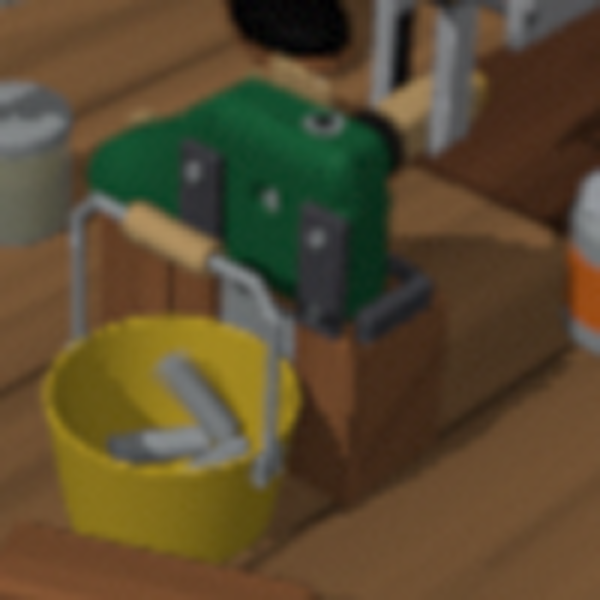

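All three pins are in the pail. Return the drift.

```bash
python3 -m jog '[[0,0,0,0.0005,-0.02,0,-0.8],[0,0,0,0.0005,-0.025,0,-0.8],[0,0,0,0,-0.02,0,-0.8],[0,0,-1,0.045,0,0,-0.8],[0,0,-1,0.05,0,0,-0.8],[0,0,-1,0.05,0,0,-0.8],[0,0,-1,0.035,0,0,-0.8],[0,0,-0.5,0.008,0,-0.02,-0.8]]' 40
python3 - <<'E'
from h import *
o,f=save('wrist','w27.png'); print(o['tool_pos'],o['ee_rot'],o['time'])
E
```

```text
time: 66.0
tool_pos: [0.6894, -0.1567, 0.1395]
ee_rot: [-3.14, 0.092, -0.003]
contact_force: [-0.3, 0.6, -3.2]
width: 0.275
[ 0.68940294 -0.15669667  0.13946199] [-3.13969570e+00  9.18582338e-02 -3.06853607e-03] 66.0
```

View pics/w27.png

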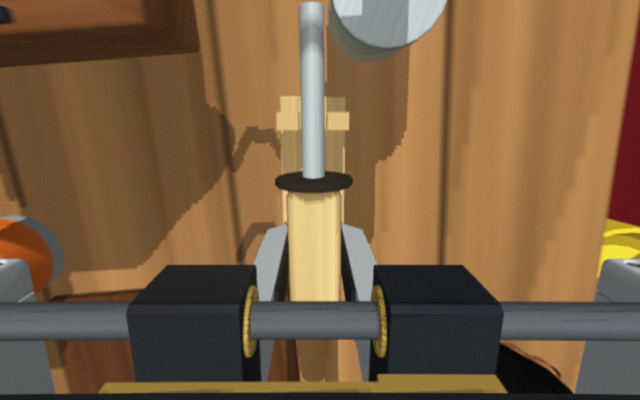

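```bash
python3 -m jog '[[0,0,0,-0.0005,-0.0005,-0.025,-0.8],[0,0,0,0,0,-0.03,-0.8],[0,0,0,0,0,-0.018,-0.8],[0,0,0,0,0,-0.006,-0.8],[0,0,0,0,0,-0.003,-0.8],[0,0,0,0,0,-0.001,-0.8],[0,0,0,0,0,0,-0.8],[0,0,0,0,0,0,-0.8]]' 40
python3 -m jog '[[0,0,0,0,0,-0.001,-0.8],[0,0,0,0,0,0,-0.8],[0,0,0,0,0,0,-0.1],[0,0,0,0,0,0,0.1],[0,0,0,0,0,0.0,0.1],[0,0,0,0,0,0.02,0.1],[0,0,0,0,0,0.06,0.1],[0,0,0,0,0,0.06,0.1]]' 40
python3 - <<'E'
from h import *
o,f=save('wrist','w28.png'); print(o['tool_pos'],o['ee_rot'],o['time'])
E
```

```text
time: 67.05
tool_pos: [0.6871, -0.1576, 0.0571]
ee_rot: [3.14, -0.092, 0.001]
contact_force: [-0.2, -0.6, 1.3]
width: 0.275
time: 68.05
tool_pos: [0.6867, -0.1573, 0.1985]
ee_rot: [-3.14, 0.091, -0.001]
contact_force: [0.1, -0.8, 0.6]
width: 0.549
[ 0.68670501 -0.15729488  0.19850116] [-3.13996310e+00  9.12917386e-02 -6.01101958e-04] 68.05
```

View pics/w28.png

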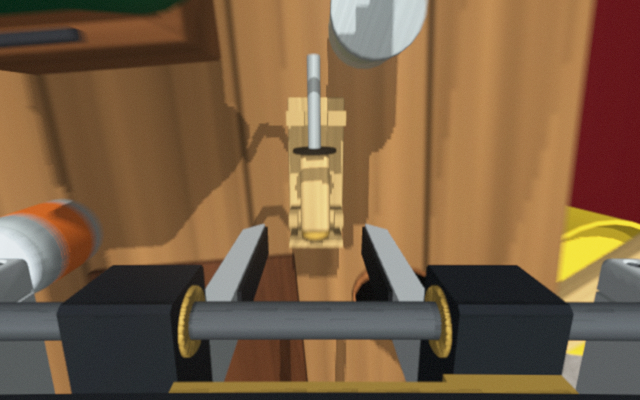

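```bash
python3 -m jog '[[0,0,-5,0,0,0.05,0.5],[0,0,-10.5,-0.02,0.01,0.04,0.5],[0,0,-10.5,-0.03,0.025,0,0.5],[0,0,-10.5,-0.03,0.025,0,0.5],[0,0,-10.5,-0.03,0.025,0,0.5],[0,0,-10.5,-0.03,0.025,0,0.5],[0,0,-10.5,-0.03,0.025,0,0.5],[0,0,-10.5,-0.02,0.02,0,0.5]]' 55
python3 -m jog '[[0,0,-7,0,0.004,-0.03,0.5],[0,0,0,0,0.002,-0.03,0.5],[0,0,0,0,0,-0.022,0.5],[0,0,0,0,0,-0.014,0.5],[0,0,0,0,0,0,0.5],[0,0,0,0,0,0,-0.1],[0,0,0,0,0,0,-0.4],[0,0,0,0,0,0,-0.4]]' 55
python3 -m jog '[[0,0,0,0,0,0,-0.4],[0,0,0,0,0,0,-0.4],[0,0,0,0,0,0.03,-0.4],[0,0,0,0,0,0.06,-0.4],[0,0,0,-0.015,0,0.028,-0.4],[0,0,0,0,0.05,0,-0.4],[0,0,0,0,0.058,0,-0.4],[0,0,0,0,0.058,0,-0.4]]' 55
```

```text
time: 69.1
tool_pos: [0.4957, -0.0013, 0.2867]
ee_rot: [-2.368, 2.064, -0.002]
contact_force: [0.0, 0.6, 0.4]
width: 0.751
time: 70.1
tool_pos: [0.497, 0.0035, 0.1899]
ee_rot: [-2.243, 2.199, -0.001]
contact_force: [-0.1, 0.0, 0.8]
width: 0.466
time: 71.1
tool_pos: [0.4813, 0.1707, 0.3073]
ee_rot: [2.242, -2.2, -0.0]
contact_force: [1.3, -0.6, -4.1]
width: 0.465
```

```bash
python3 -m jog '[[0,0,0,0,0.055,0,-0.4],[0,0,0,0.007,0.054,0,-0.4],[0,0,0,0.01,0,-0.04,-0.4],[0,0,0,0.01,0,-0.05,-0.4],[0,0,0,0.01,0,-0.05,-0.4],[0,0,0,0,0,-0.04,-0.4],[0,0,0,0,0,-0.015,-0.4],[0,0,0,0,0,0,-0.4]]' 55
```

```text
time: 72.1
tool_pos: [0.5186, 0.2784, 0.1124]
ee_rot: [2.243, -2.198, -0.001]
contact_force: [0.1, -0.0, -3.7]
width: 0.465
```

```bash
python3 -m jog '[[0,0,0,0,0,-0.002,-0.4],[0,0,0,0,0,-0.001,-0.4],[0,0,0,0,0,-0.001,-0.4],[0,0,0,0,0,-0.001,-0.4],[0,0,0,0,0,-0.0005,-0.4],[0,0,0,0,0,0,-0.4],[0,0,0,0,0,0,-0.4],[0,0,0,0,0,0,-0.4]]' 55
```

```text
time: 73.1
tool_pos: [0.5188, 0.2785, 0.1071]
ee_rot: [-2.244, 2.199, 0.0]
contact_force: [-1.5, -0.4, -1.3]
width: 0.465
```

```bash
python3 -m jog '[[0,0,0,0,0,-0.0005,-0.4],[0,0,0,0,0,0,0.1],[0,0,0,0,0,0,0.35],[0,0,0,0,0,0.03,0.35],[0,0,0,0,0,0.06,0.35],[0,0,0,-0.02,-0.01,0.05,0.35],[0,0,0,-0.04,-0.03,0.03,0.35],[0,0,0,-0.04,-0.04,0.02,0.35]]' 40
python3 -m jog '[[0,0,0,-0.02,-0.04,0.04,0.0],[0,0,0,-0.01,-0.04,0.04,0.0],[0,0,0,0,0,0.03,0.0],[0,0,0,0,0,0,0.0],[0,0,0,0,0,0,0.0],[0,0,0,0,0,0,0.0],[0,0,0,0,0,0,0.0],[0,0,0,0,0,0,0.0]]' 40
python3 - <<'E'
from h import *
o,f=save('wrist','w30.png'); print(o['tool_pos'],o['ee_rot'],o['time'])
o,f=save('scene','c30.png');o,f=save('side','s30.png')
E
```

```text
time: 74.1
tool_pos: [0.4179, 0.1983, 0.2976]
ee_rot: [-2.244, 2.197, -0.0]
contact_force: [0.0, -0.5, 0.5]
width: 0.676
time: 75.1
tool_pos: [0.3888, 0.1185, 0.4062]
ee_rot: [2.244, -2.199, -0.001]
contact_force: [0.3, -0.0, -0.0]
width: 0.497
[0.38877001 0.11849207 0.40620409] [ 2.24368912e+00 -2.19851730e+00 -7.77841683e-04] 75.1
```

View pics/w30.png

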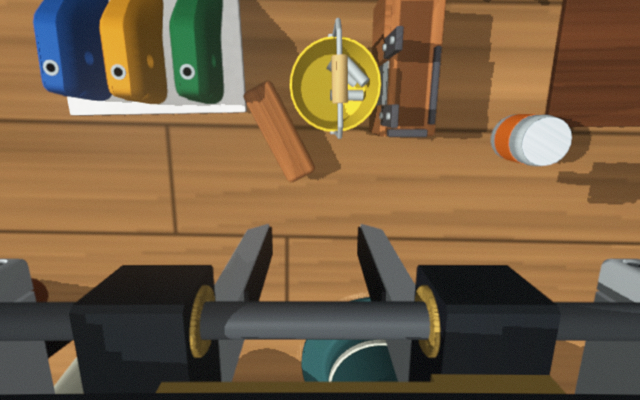

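View pics/c30.png

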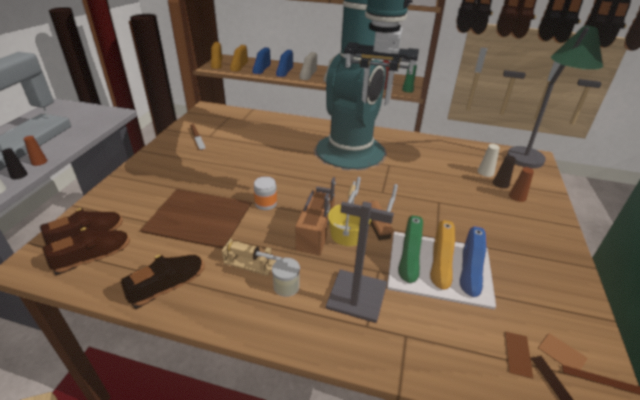

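View pics/s30.png

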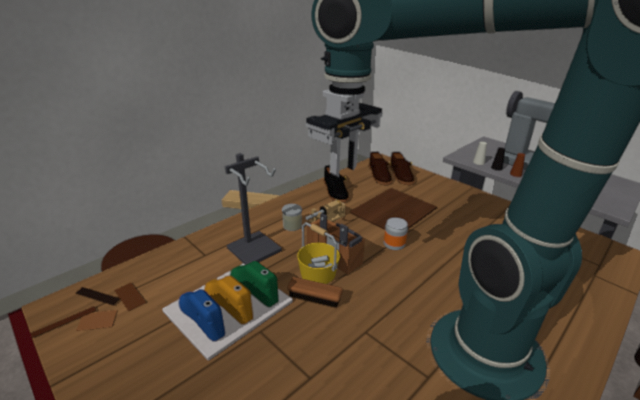

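Run:
```python
from h import *
a,_=load('c30');b,_=load('s30')
A=cv2.resize(a[170:330,320:410][:,:,::-1],None,fx=3.7,fy=3.7,interpolation=cv2.INTER_CUBIC)
B=cv2.resize(b[140:270,215:300][:,:,::-1],None,fx=4.55,fy=4.55,interpolation=cv2.INTER_CUBIC)
h=min(A.shape[0],B.shape[0]);print(A.shape,B.shape)
cv2.imwrite('pics/hk.png',np.hstack([A[:h],B[:h]]))
w,_=load('w30')
cv2.imwrite('pics/w30c.png',cv2.resize(w[0:150,270:440][:,:,::-1],None,fx=4.5,fy=4,interpolation=cv2.INTER_CUBIC))
```

```text
(592, 333, 3) (592, 387, 3)
```

View pics/hk.png

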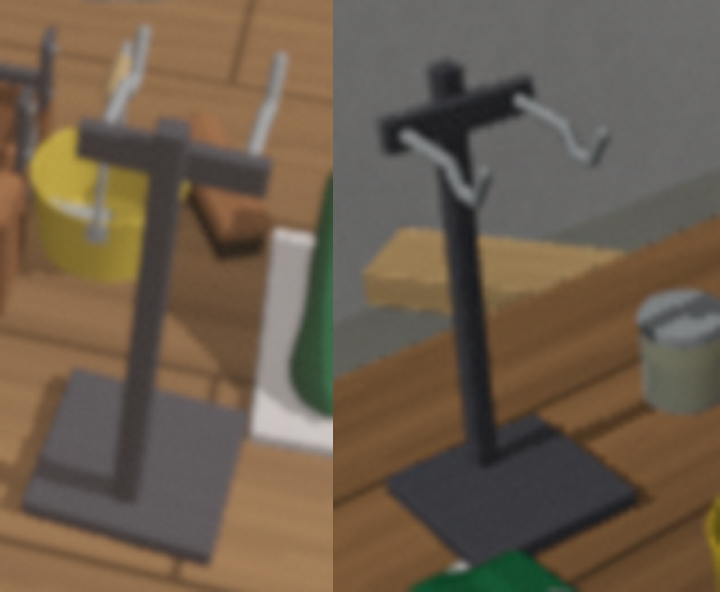

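View pics/w30c.png

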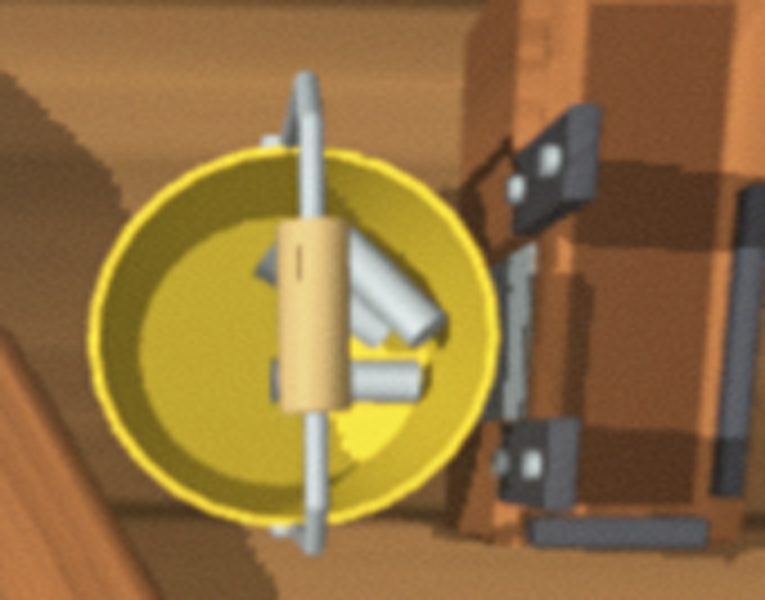

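Run:
```python
from h import *
_,cs=load('c30');_,cd=load('s30');_,cw=load('w30');_,w2=load('w2')
def tri(obs):
    A=np.zeros((3,3));b=np.zeros(3);L=[]
    for c,uv in obs:
        C,d=ray(c,[uv]);d=d[0]/np.linalg.norm(d[0]);M=np.eye(3)-np.outer(d,d);A+=M;b+=M@C;L.append((C,M))
    X=np.linalg.solve(A,b); return X.round(4),[round(float(np.linalg.norm(M@(X-C))),4) for C,M in L]
S=lambda u,v:[320+u/3.7,170+v/3.7]
D=lambda u,v:[215+(u-333)/4.55,140+v/4.55]
W=lambda u,v:[u/2.4,v/2.3]
print('tipL(-y)',tri([(cs,S(143,30)),(cd,D(603,132))]),tri([(cd,D(603,132)),(w2,W(22,338))]))
print('tipR(+y)',tri([(cs,S(281,57)),(cd,D(486,172))]))
print('dip -y',tri([(cd,D(590,159)),(w2,W(80,290))]))
print('dip@z side', atz(cd,[D(470,203),D(590,158)],.286).round(4), 'tip@z side',atz(cd,[D(486,170),D(603,130)],.307).round(4),'scene',atz(cs,[S(281,57),S(143,30)],.307).round(4))
print('w2 tip',atz(w2,[W(22,338)],.307),'dip',atz(w2,[W(80,290)],.286))
print('foot scene',atz(cs,[S(127,495)],.012),'side',atz(cd,[D(484,462)],.012),'w2',atz(w2,[W(330,120)],.012))
print('post top',tri([(cs,S(173,125)),(cd,D(446,65))]))
print('plate scene',atz(cs,[S(75,373),S(243,410),S(208,553),S(25,503)],.012).round(4))
print('plate side',atz(cd,[D(388,490),D(537,420),D(636,495),D(487,563)],.012).round(4))
G=lambda u,v:[270+u/4.5,v/4]
g=atz(cw,[G(313,218),G(318,410)],.158);print('grip',g.round(4),g.mean(0),np.degrees(np.arctan2((g[0]-g[1])[1],(g[0]-g[1])[0])))
r=atz(cw,[G(90,338),G(499,338),G(310,146),G(290,524)],.07);print('rim',r.round(4))
```

```text
tipL(-y) (array([0.6376, 0.1279, 0.3042]), [0.0006, 0.0006]) (array([0.6377, 0.1275, 0.3046]), [0.0003, 0.0003])
tipR(+y) (array([0.6413, 0.2125, 0.3042]), [0.0007, 0.0007])
dip -y (array([0.6535, 0.1259, 0.2796]), [0.0005, 0.0005])
dip@z side [[0.6454 0.2221 0.286 ]
 [0.6448 0.1329 0.286 ]] tip@z side [[0.639  0.2132 0.307 ]
 [0.6356 0.1288 0.307 ]] scene [[0.646  0.2132 0.307 ]
 [0.6423 0.1289 0.307 ]]
w2 tip [[0.63816022 0.12570334 0.307     ]] dip [[0.65344604 0.12032236 0.286     ]]
foot scene [[0.75434928 0.16557515 0.012     ]] side [[0.75307533 0.16297218 0.012     ]] w2 [[0.75320181 0.15690836 0.012     ]]
post top (array([0.7521, 0.1637, 0.3237]), [0.0006, 0.0006])
plate scene [[0.6568 0.1083 0.012 ]
 [0.6574 0.2305 0.012 ]
 [0.7854 0.2248 0.012 ]
 [0.78   0.1017 0.012 ]]
plate side [[0.7718 0.2327 0.012 ]
 [0.7701 0.1025 0.012 ]
 [0.6468 0.1075 0.012 ]
 [0.6568 0.2286 0.012 ]]
grip [[0.5169 0.0949 0.158 ]
 [0.4666 0.0917 0.158 ]] [0.49173598 0.09329512 0.158     ] 3.6434767001819894
rim [[0.4907 0.1549 0.07  ]
 [0.4932 0.0318 0.07  ]
 [0.5518 0.0909 0.07  ]
 [0.43   0.0925 0.07  ]]
```

```bash
python3 -m jog '[[0,0,0.4,0.026,-0.006,-0.03,0],[0,0,0.4,0.026,-0.006,-0.03,0],[0,0,0.4,0.026,-0.006,-0.03,0],[0,0,0.4,0.025,-0.007,-0.03,0],[0,0,0.4,0,0,0,0],[0,0,0.4,0,0,0,0],[0,0,0,0,0,0,0],[0,0,0,0,0,0,0]]' 50
python3 - <<'E'
from h import *
o,f=save('wrist','w31.png'); print(o['tool_pos'],o['ee_rot'],o['time'])
E
```

```text
time: 76.25
tool_pos: [0.4918, 0.0936, 0.2873]
ee_rot: [-2.289, 2.151, -0.002]
contact_force: [-0.9, -0.1, 0.4]
width: 0.5
[0.49175383 0.09358781 0.28729242] [-2.28875532e+00  2.15089977e+00 -1.84022208e-03] 76.25
```

View pics/w31.png

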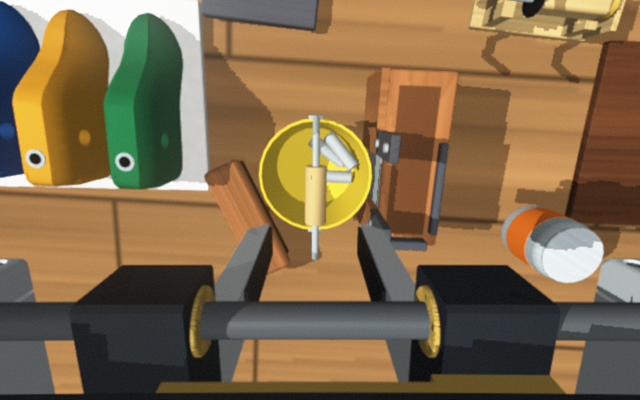

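Run:
```python
from h import *
w,_=load('w31'); s,_=load('c30')
A=cv2.resize(w[0:80,440:640][:,:,::-1],None,fx=4,fy=4,interpolation=cv2.INTER_CUBIC)
o,f=save('scene','c31.png')
B=cv2.resize(f['img'][225:300,200:400][:,:,::-1],None,fx=4,fy=4,interpolation=cv2.INTER_CUBIC)[:280]
cv2.imwrite('pics/dr.png',np.vstack([A,B]))
```

```text
(no output)
```

View pics/dr.png

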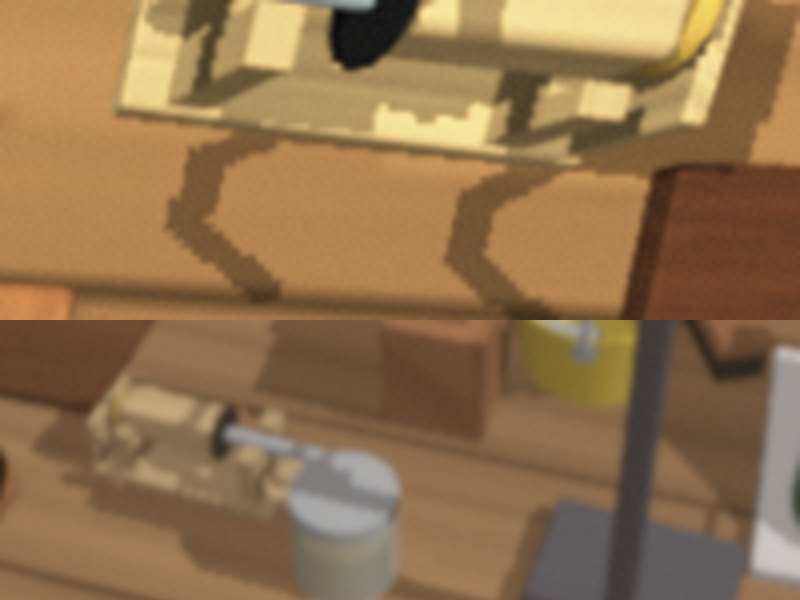

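```bash
python3 -m jog '[[0,0,0,0,0,-0.04,0],[0,0,0,0,0,-0.04,0],[0,0,0,0,0,-0.03,0],[0,0,0,0,0,-0.013,0],[0,0,0,0,0,0,-0.5],[0,0,0,0,0,0,-0.9],[0,0,0,0,0,0,-0.9],[0,0,0,0,0,0,-0.9]]' 50
python3 -m jog '[[0,0,0,0,0,0,-0.9],[0,0,0,0,0,0.01,-0.9],[0,0,0,0,0,0.03,-0.9],[0,0,0,0,0,0.04,-0.9],[0,0,0,0,0,0.04,-0.9],[0,0,0,0,0,0.04,-0.9],[0,0,0,0,0,0.03,-0.9],[0,0,0,0,0,0,-0.9]]' 50
python3 - <<'E'
from h import *
o,f=save('side','s32.png')
E
```

```text
time: 77.35
tool_pos: [0.4923, 0.0931, 0.1642]
ee_rot: [-2.288, 2.152, -0.002]
contact_force: [-0.1, -3.1, 6.2]
width: 0.178
time: 78.35
tool_pos: [0.4921, 0.0938, 0.3552]
ee_rot: [-2.288, 2.15, -0.003]
contact_force: [-0.1, 0.5, -6.1]
width: 0.18
```

View pics/s32.png

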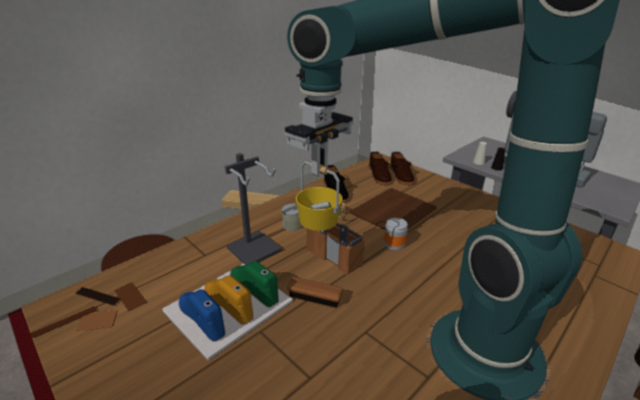

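```bash
python3 -m jog '[[0,0,6,0,0.006,0,-0.9],[0,0,10,0,0.01,0,-0.9],[0,0,10.5,0,0.01,0,-0.9],[0,0,10.5,0,0.01,0,-0.9],[0,0,10.5,0,0.01,0,-0.9],[0,0,10.5,0,0.01,0,-0.9],[0,0,10.5,0,0.01,0,-0.9],[0,0,10,0,0.007,0,-0.9]]' 50
python3 -m jog '[[0,0,5.2,0,0,0,-0.9],[0,0,0,0.01,0,0,-0.9],[0,0,0,0.02,0,0,-0.9],[0,0,0,0.02,0,0,-0.9],[0,0,0,0.015,0,0,-0.9],[0,0,0,0.005,0,0,-0.9],[0,0,0,0,0,0,-0.9],[0,0,0,0,0,0,-0.9]]' 50
python3 - <<'E'
from h import *
o,f=save('side','s33.png')
o,f=save('wrist','w33.png'); print(o['tool_pos'],o['ee_rot'])
cv2.imwrite('pics/s33c.png',cv2.resize(load('s33')[0][120:280,210:370][:,:,::-1],None,fx=3.7,fy=3.7,interpolation=cv2.INTER_CUBIC))
E
```

```text
time: 79.4
tool_pos: [0.4911, 0.1667, 0.3517]
ee_rot: [3.134, -0.207, -0.004]
contact_force: [0.4, -0.2, -5.0]
width: 0.18
time: 80.4
tool_pos: [0.5614, 0.1666, 0.3536]
ee_rot: [3.14, -0.075, 0.0]
contact_force: [0.4, -0.2, -5.1]
width: 0.179
[0.5614084  0.16652937 0.35369397] [ 3.14039577e+00 -7.51687781e-02  3.79805783e-04]
```

View pics/s33c.png

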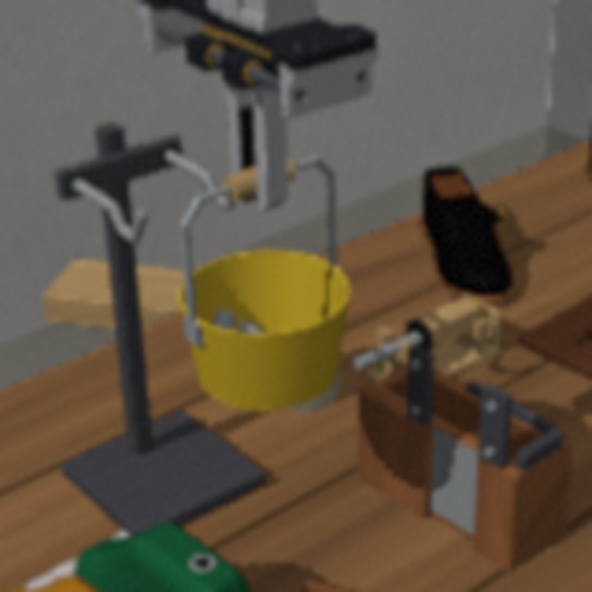

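View pics/w33.png

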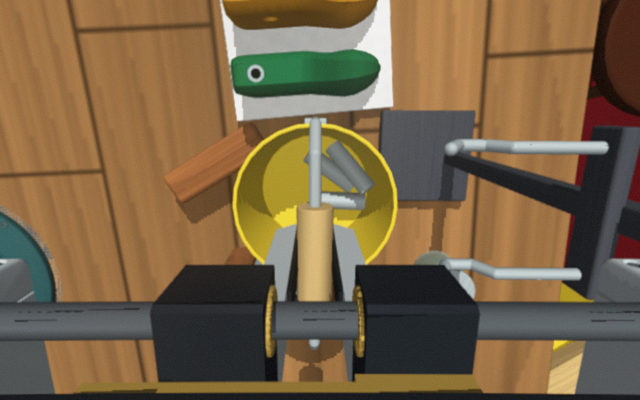

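Run:
```python
from h import *
_,c=load('w33')
print(atz(c,[[451,148],[446,264]],.307).round(4)); print('bar ends',atz(c,[[606,147],[580,274]],.302).round(4))
print('bail +y bend',atz(c,[[315,122],[316,205]],.347).round(4))
```

```text
[[0.6416 0.2121 0.307 ]
 [0.6419 0.1394 0.307 ]]
bar ends [[0.734  0.2076 0.302 ]
 [0.73   0.1262 0.302 ]]
bail +y bend [[0.5638 0.2319 0.347 ]
 [0.5625 0.1927 0.347 ]]
```

```bash
python3 -m jog '[[0,0,0,0.01,0,0,-0.9],[0,0,0,0.02,0.001,0,-0.9],[0,0,0,0.025,0,0,-0.9],[0,0,0,0.025,0,0,-0.9],[0,0,0,0.015,0,0,-0.9],[0,0,0,0.0075,0,0,-0.9],[0,0,0,0,0,0,-0.9],[0,0,0,0,0,0,-0.9]]' 50
python3 - <<'E'
from h import *
o,f=save('side','s34.png');o,f=save('scene','c34.png')
o,f=save('wrist','w34.png'); print(o['tool_pos'],o['ee_rot'])
A=cv2.resize(load('s34')[0][120:260,200:330][:,:,::-1],None,fx=3,fy=3,interpolation=cv2.INTER_CUBIC)
B=cv2.resize(load('c34')[0][120:260,310:440][:,:,::-1],None,fx=3,fy=3,interpolation=cv2.INTER_CUBIC)
cv2.imwrite('pics/sc34.png',np.hstack([A,B]))
E
```

```text
time: 81.5
tool_pos: [0.6639, 0.1676, 0.3537]
ee_rot: [3.141, -0.075, 0.0]
contact_force: [0.3, 0.7, -5.1]
width: 0.18
[0.6639633  0.16751105 0.35376583] [ 3.14046902e+00 -7.50099658e-02  4.16046407e-04]
```

View pics/sc34.png

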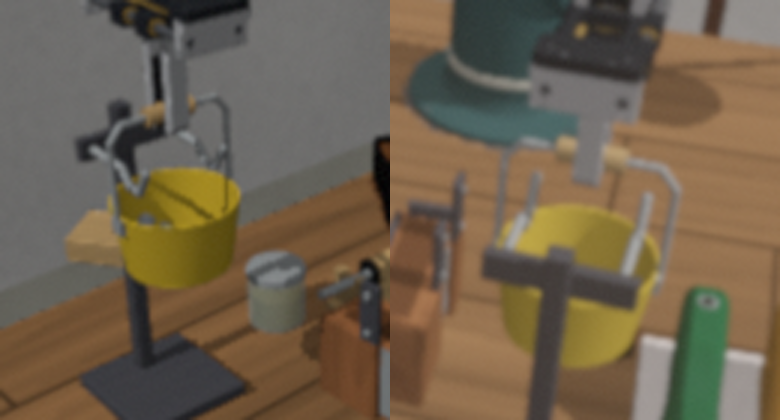

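View pics/w34.png

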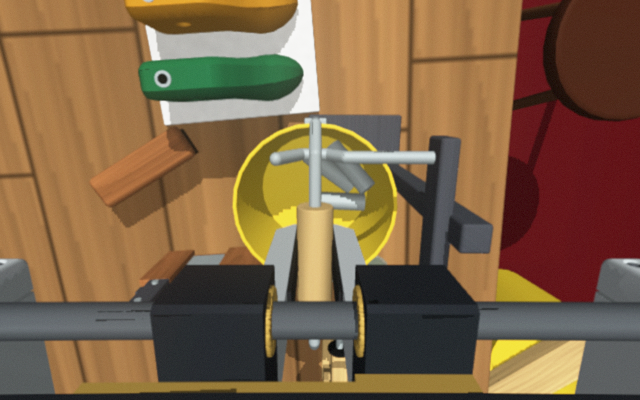

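```bash
python3 -m jog '[[0,0,0,0,0,-0.01,-0.9],[0,0,0,0,0,-0.015,-0.9],[0,0,0,0,0,-0.015,-0.9],[0,0,0,0,0,-0.01,-0.9],[0,0,0,0,0,-0.004,-0.9],[0,0,0,0,0,-0.002,-0.9],[0,0,0,0,0,0,-0.9],[0,0,0,0,0,0,-0.9]]' 50
```

```text
time: 82.65
tool_pos: [0.6644, 0.1675, 0.2979]
ee_rot: [-3.141, 0.075, -0.001]
contact_force: [-0.3, 0.0, -4.8]
width: 0.178
```

```bash
python3 -m jog '[[0,0,0,0,0,-0.001,-0.9],[0,0,0,0,0,-0.001,-0.9],[0,0,0,0,0,-0.001,-0.9],[0,0,0,0,0,-0.001,-0.9],[0,0,0,0,0,-0.0005,-0.9],[0,0,0,0,0,0,-0.9],[0,0,0,0,0,0,-0.9],[0,0,0,0,0,0,-0.9]]' 50
python3 - <<'E'
from h import *
o,f=save('side','s35.png');o,f=save('scene','c35.png')
A=cv2.resize(load('s35')[0][120:260,200:330][:,:,::-1],None,fx=3,fy=3,interpolation=cv2.INTER_CUBIC)
B=cv2.resize(load('c35')[0][120:260,310:440][:,:,::-1],None,fx=3,fy=3,interpolation=cv2.INTER_CUBIC)
cv2.imwrite('pics/sc35.png',np.hstack([A,B]))
E
```

```text
time: 83.65
tool_pos: [0.6644, 0.1674, 0.2937]
ee_rot: [-3.141, 0.076, -0.001]
contact_force: [-2.4, -1.4, 5.1]
width: 0.18
```

View pics/sc35.png

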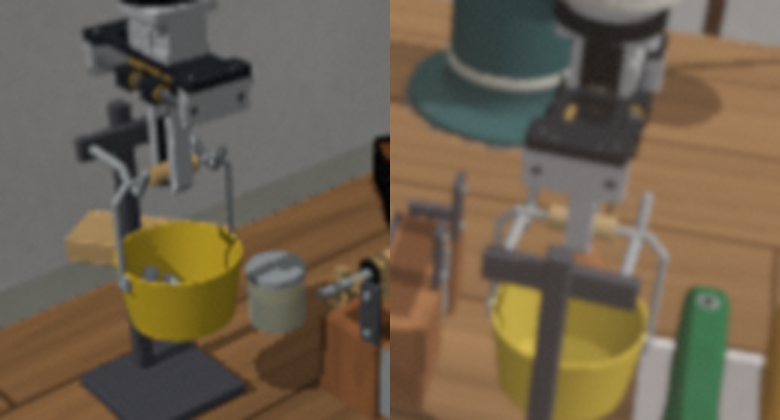

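```bash
python3 -m jog '[[0,0,0,0,0,0.0005,-0.9],[0,0,0,0,0,0,-0.7],[0,0,0,0,0,0,-0.5],[0,0,0,0,0,0,-0.2],[0,0,0,0,0,0,-0.1],[0,0,0,0,0,0.02,-0.1],[0,0,0,0,0,0.04,-0.1],[0,0,0,0,0,0.05,-0.1]]' 30
python3 -m jog '[[0,0,0,-0.03,0,0.04,-0.1],[0,0,0,-0.05,-0.01,0.02,-0.1],[0,0,0,-0.05,-0.02,0,-0.1],[0,0,0,-0.05,-0.03,0,-0.1],[0,0,0,-0.04,-0.04,0,-0.1],[0,0,0,0,-0.04,0,-0.1],[0,0,0,0,-0.03,0,-0.1],[0,0,0,0,0,0,-0.1]]' 30
python3 - <<'E'
from h import *
o,f=save('side','s36.png');o,f=save('scene','c36.png');o,f=save('wrist','w36.png')
A=cv2.resize(load('s36')[0][120:280,200:330][:,:,::-1],None,fx=3,fy=3,interpolation=cv2.INTER_CUBIC)
B=cv2.resize(load('c36')[0][140:300,310:440][:,:,::-1],None,fx=3,fy=3,interpolation=cv2.INTER_CUBIC)
cv2.imwrite('pics/sc36.png',np.hstack([A,B]))
E
```

```text
time: 84.75
tool_pos: [0.6639, 0.1673, 0.4057]
ee_rot: [-3.141, 0.075, 0.001]
contact_force: [-0.2, -0.1, 1.0]
width: 0.453
time: 85.75
tool_pos: [0.4442, -0.004, 0.4647]
ee_rot: [3.14, -0.08, 0.002]
contact_force: [-0.2, 0.4, -0.2]
width: 0.449
```

View pics/sc36.png

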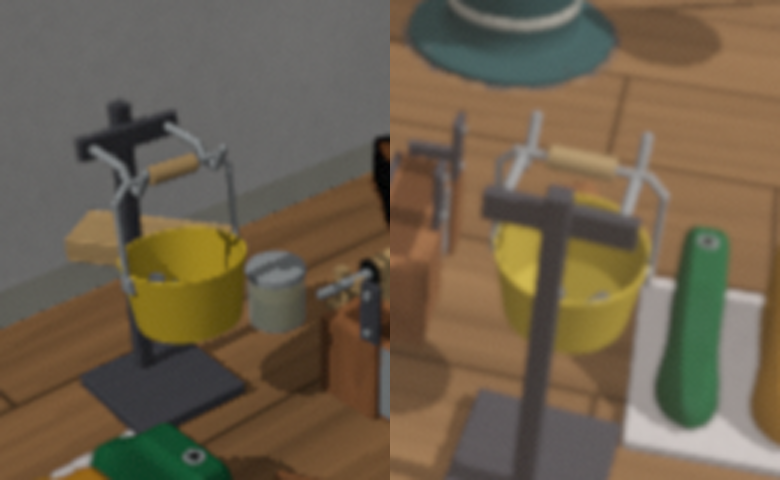

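View pics/c36.png

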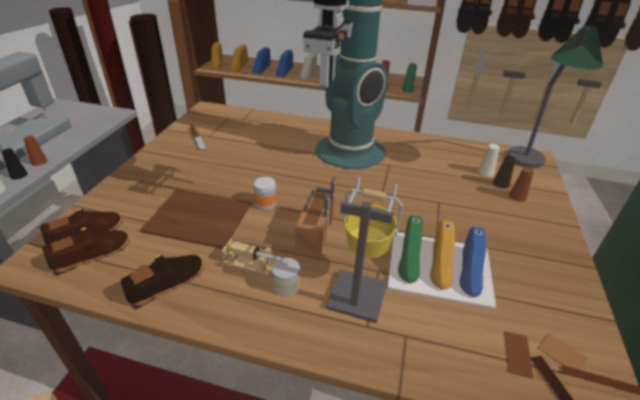

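View pics/w36.png

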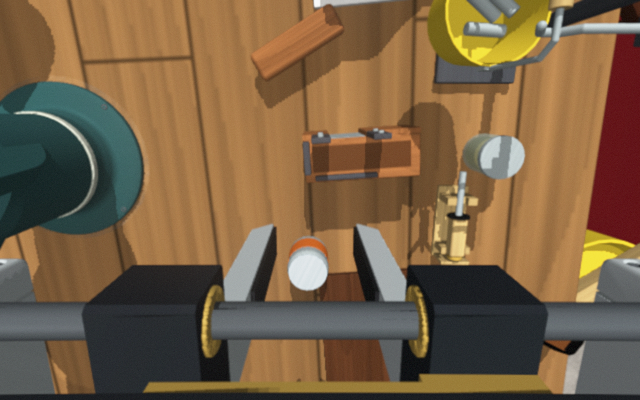

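Run:
```python
from h import *
w,c=load('w36')
cv2.imwrite('pics/w36c.png',np.hstack([cv2.resize(w[120:280,400:540][:,:,::-1],None,fx=3.5,fy=3.5,interpolation=cv2.INTER_CUBIC)]))
print(proj(c,[[.6930,-.0415,.045],[.6883,-.1195,.045],[.6848,-.196,.045]]))
```

```text
[[463.82427367 170.92432585]
 [458.52185796 215.4398788 ]
 [454.31637851 256.45178426]]
```

View pics/w36c.png

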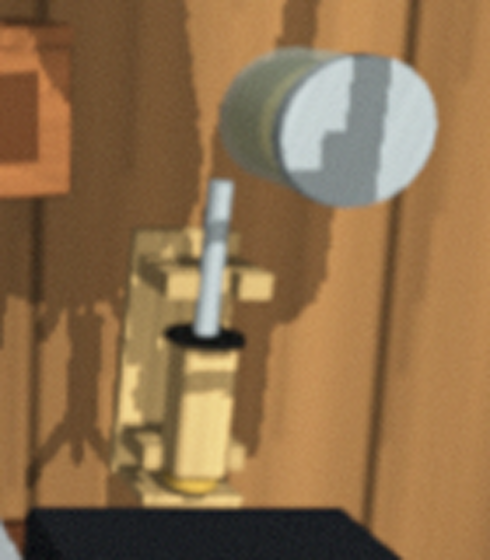

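```bash
python3 -m jog '[[0,0,0,0,0,0,0],[0,0,0,0,0,0,0],[0,0,0,0,0,0,0],[0,0,0,0,0,0,0],[0,0,0,0,0,0,0],[0,0,0,0,0,0,0],[0,0,0,0,0,0,0],[0,0,0,0,0,0,0]]' 30
python3 - <<'E'
from h import *
o,f=save('side','s37.png');o,f=save('scene','c37.png')
for a,b in (('s36','s37'),('c36','c37')):
    d=cv2.absdiff(cv2.GaussianBlur(load(a)[0],(5,5),0),cv2.GaussianBlur(load(b)[0],(5,5),0)).max(2); ys,xs=np.where(d>25); print(len(ys), (xs.min(),xs.max(),ys.min(),ys.max()) if len(ys) else '')
A=cv2.resize(load('s37')[0][130:350,150:450][:,:,::-1],None,fx=2.6,fy=2.6,interpolation=cv2.INTER_CUBIC)
cv2.imwrite('pics/s37c.png',A)
E
```

```text
time: 86.9
tool_pos: [0.4443, -0.0026, 0.4635]
ee_rot: [3.141, -0.075, -0.0]
contact_force: [0.4, 0.1, -0.3]
width: 0.501
133 (np.int64(340), np.int64(402), np.int64(0), np.int64(127))
0
```

View pics/s37c.png

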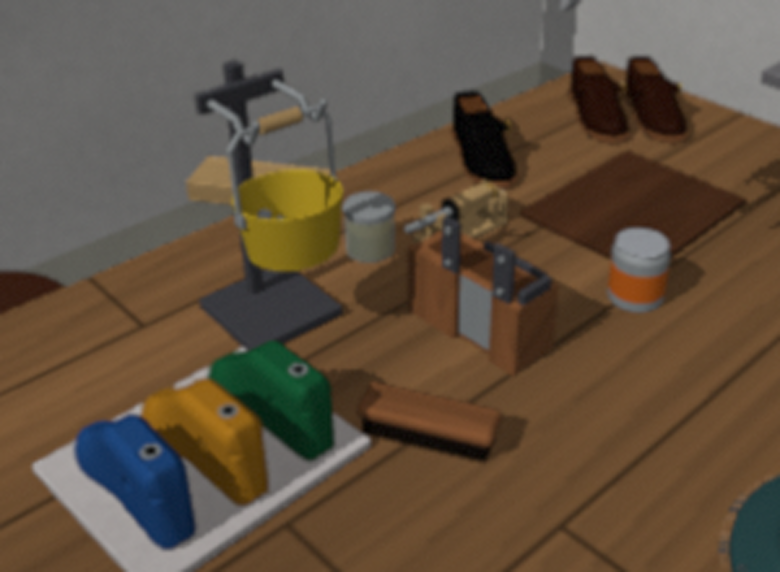

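The pail hangs still on the hook, all three lasts are on the white board, and the drift is in its rest, so I'm handing in.

```bash
python3 -c "
from rig import job; print(job.close_job())"
```

```text
the job is handed in; nothing more can be done
None
```

The job is done and handed in after about 87 s of the 210 s allowed. All three lasts turned out to have a pin. I seated each one on the block and drove its pin out into the pail. All three lasts now stand without pins, sole-down on the white board, and the drift is back in its rest. I hung the pail on the double hook last.

**Last checks:**
- **Pins:** after the third drive, the pictures showed all three pins in the pail. Once it was hung, they were only partly visible inside it.
- **Pail:** its bail lies in the prong dips with the wooden grip between them. Two sets of pictures about a second apart showed no movement except the arm's own.
- **Drift:** it matched its rest position to within about 1–2 pixels. I saw no knock to it during the run.
- **Tin, brush and jar:** the arm never went near them, and they look undisturbed.

**What was off:**
- **Force while placing blue:** setting the blue last down pressed harder than intended. The wrist force read about 77 N, which is under the 120 N limit, and the last stood correctly afterwards. I set the other two down more gently.
- **Camera readings:** early position readings from different pictures differed by 2–4 mm. I measured each pin again before driving it, and all three drives went through on the first try.

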